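# Make up a soldering kit and a printing kit on two kit trays

## Task

Make up the two kits on the grey kit trays: the black carrier pack and the dropper bottle go on the long narrow tray, the small heap of board panels and the round jar go on the wide tray. Each tray has one long pocket and one square pocket: lay the pack and the panel heap flat in the long pockets, stand the bottle and the jar upright in the square ones, each right down on the pocket floor. Leave the rest of the stock where it lies.

Things in the scene. Friction and masses are not known exactly. Their poses are not given: they have to be found in the camera images.
- kit_tray_long: Long narrow grey kit tray, fixed on the bench, 249 (x) x 90 (y) mm, rim 10 mm high, floor 3 mm thick, walls 3 mm, a 13 mm carrying lip at each end. Two pockets in line: a square one 84 x 84 mm centred at x = -79.5, y = 0 and a long one 156 (x) x 84 (y) mm centred at x = +43.5, y = 0. Origin: centre of the underside, z up, x along the length towards the long pocket's end.
- kit_tray_wide: Wide, squarer grey kit tray, fixed on the bench, 200 (x) x 162 (y) mm, rim 10 mm high, floor 3 mm thick, a 13 mm carrying lip on either y side. Two pockets side by side with a 26 mm wide land (10 mm high) between: a square one 84 x 84 mm centred at x = -55, y = 0 and a long one 84 (x) x 156 (y) mm centred at x = +55, y = 0. Origin: centre of the underside, z up, x from the square pocket to the long one.
- carrier: Pack of black plastic carriers, a block 52 (x) x 120 (y) x 50 (z) mm, 0.21 kg, lying flat; grip it across its 52 mm. Its origin is the centre of its underside, z up. y is its long axis; either way round will do.
- panels: Small heap of green and grey board panels, one solid piece 60 (x) x 130 (y) x 57 (z) mm, 0.28 kg, lying flat; grip it across its 60 mm. Its origin is the centre of its underside, z up. y is its long axis; either way round will do.
- bottle: Small white dropper bottle with a red nozzle, standing; body 38 mm diameter up to 70 mm height, nozzle tip at 107 mm, 0.07 kg; grip the body. It stands on a 2.8 mm thick rubber pad or brown sheet. Its origin is the centre of its underside, z up.
- jar: Round jar with a black cap and a white label, 60 mm diameter, 53 mm high, 0.31 kg, standing; grip it anywhere across its diameter. It stands on a 2.8 mm thick rubber pad or brown sheet. Its origin is the centre of its underside, z up.
- strips: Long bundle of black carrier strips behind the trays, 46 (x) x 249 (y) x 53 mm; not part of a kit, stays where it is. Its origin is the centre of its underside, z up.
- pump: Blue pump dispenser bottle standing behind, 66 mm diameter, 128 mm high; not part of a kit, stays where it is. Its origin is the centre of its underside, z up.
- panel_block: Larger, squarer stack of board panels, 103 (x) x 120 (y) x 43 mm; not part of a kit, stays where it is. Its origin is the centre of its underside, z up.
- screwdriver: Screwdriver with a red handle lying near the front edge of the bench, 30 (x) x 191 (y) x 30 mm; not part of a kit, stays where it is. Origin below its middle, handle towards +y.

How it is judged:
By the outcome, as a careful person would: the job done as asked, in the order asked, and still so for the second after the job is handed in, with the robot touching nothing.
It also fails if it takes over 122 s, if anything falls off the work surface, if the arm or the gripper's body presses on something with over 40 N, if the wrist force passes 120 N, or if a joint passes its speed limit or range.

## Robot

A 6-joint arm with a two-finger parallel gripper is mounted at the origin on a cart in front of the work surface, level with it; the furniture and walls round the work are solid. World frame = base frame: x ahead of the robot, y to its left, z up, the work surface at z = 0. Lengths are in m, angles in rad, forces in N, time in s.
With the tool pointing down it reaches from about 0.225 to 0.875 m from the base axis. Payload 3.4 kg.
Tool frame: the origin (TCP) lies on the centre line of the jaws, within the pads' length; the fingertips stand 17 mm ahead of it and the grasp point (between the pads) lies 2 mm behind it (manip.finger_overhang is the distance from the TCP to the fingertips, in m); y points along the fingers, x is the direction in which the jaws open and shut, and the axes are right-handed (so a half turn about y gives the same grasp; the last joint's range is limited). The gripper opens to 85 mm and grips with 20 to 120 N. Pads are 22 mm wide; open, the fingers measure 114 mm over their backs; the gripper's body (76 mm by 85 mm) begins 54 mm behind the grasp point. The pads swing forward as they close: fully open they stand 13 mm farther back than shut.
Start: joints at [-1.297, 0.276, 1.505, -0, 1.361, -0.121], TCP at [0.221, -0.531, 0.248] pointing down, gripper open.
Joint ranges: [-2.89, 2.89], [-0.75, 2.08], [0.22, 2.7], [-1.18, 4.32], [0.11, 2.71], [-2.7, 2.7]. Speed limits (rad/s): [2.57, 2.57, 3.14, 3.14, 3.14, 3.14].

## Interface

Orientations are given as a unit quaternion [w, x, y, z].
In Python, from rig import manip gives the robot as it stands.
- The arm moves only by the tool arm_command, never from a script. Its argument "commands" is a list of rows, each a list of 3 entries, a list of its own where there are three numbers: the finger opening in cm, from 0 to 8.54, then the shift along the world's x, y, z in cm, then the turn about the world's z in rad. A call has 1 to 12 rows; each row shifts and turns the commanded pose from where the row before left it; what a row does not reach is not made up. A row lasts 1/10 s, in which the tool goes at most 50 mm and 8.59 degrees, less where a joint would pass 70% of its speed; a pose out of reach is approached as far as the arm can. A call with a gripper value outside its range is refused whole. The fingers move at their own pace and stop on an object; "grip_force" is the grip in N (left out, the last holds). Time passes only in rows, so rows that do not move let the fingers close. It gives the time, the measured TCP pose, the force and the opening at its end, in the units of the state.
- manip.get_state(): the state, without advancing time (a new reading comes with each control period).
- manip.get_image(name): name is "side" or "top"; returns a dict with "pixels" (420x560x3 uint8, red, green, blue), "range_z" (420x560 float32, m along the optical axis (not along the pixel's ray), 0 where there is no reading), "intrinsics" (3x3 intrinsics, pixels), "k1" (the pictures are not rectified: a ray, as slopes to the right and down, at radius r is drawn at 1 + k1 r^2 times it, then the intrinsics apply), "R" (3x3) and "t" (3): a world point X has camera coordinates R X + t. Camera axes: x right, y down, z forward; pixel columns grow to the right and rows downward; lengths in m; the calibration is good to about 2 mm. A picture is of the moment at which its call begins.
- manip.sign_off(): hands the job in, once; it reports no verdict.
The state is a dict: "clock": time; "qpos": joint angles; "qd": joint speeds; "effort": joint torques, N m; "position": TCP position; "ee_rot": TCP orientation; "contact_force": force on the tool from outside, world axes, zero at the start; "moment": the same for the moment, N m; "width": finger opening in m.
Only numpy, scipy, OpenCV 4.12 (cv2) and the standard library are available. Lean on these libraries where they do the work, as an engineer would, in place of code of your own. Each camera call takes 0.05 s, during which the arm holds its last target.

## Working session

There is one attempt and no reset: what is moved stays moved. The work goes in short steps, Python scripts to look and compute and a tool call to move; the robot and the scene stay as the last step left them, time stands still between calls to the robot, and variables do not carry over. Pictures are saved under pics/ and viewed, and the job is handed in when it is done.

Besides the shell and the picture viewer there is one more tool, called after ">>>" as a command line: name --argument value ..., lists and objects as JSON in quotes. arm_command: Moves the arm, as the interface text tells. Its arguments: {"type":"object","properties":{"commands":{"type":"array"},"grip_force":{"type":"number"}},"required":["commands"]}

```bash
ls; mkdir -p pics; cat > h.py <<'E'
import numpy as np, cv2, pickle
from rig import manip
def grab(tag):
    out={}
    for n in ("top","side"):
        im=manip.get_image(n); out[n]=im
        cv2.imwrite(f"pics/{tag}_{n}.png", im["pixels"][:,:,::-1])
    pickle.dump(out,open(f"{tag}.pkl","wb")); return out
def cloud(im):
    z=im["range_z"].astype(float); K=np.array(im["intrinsics"]); h,w=z.shape
    u,v=np.meshgrid(np.arange(w),np.arange(h))
    k1=float(im["k1"])
    p=cv2.undistortPoints(np.stack([u.ravel(),v.ravel()],1).astype(np.float64)[:,None],K,np.array([k1,0,0,0.]))[:,0]
    c=np.stack([p[:,0]*z.ravel(),p[:,1]*z.ravel(),z.ravel()],1)
    X=(c-np.array(im["t"]))@np.array(im["R"])
    X[z.ravel()<=0]=np.nan
    return X.reshape(h,w,3)
E
python3 - <<'E'
from h import *
o=grab("a")
for n in o:
    print(n,o[n]["k1"],o[n]["intrinsics"],o[n]["R"],o[n]["t"])
print(manip.get_state())
E
```

```text
pics
top -0.09772253341858264 [[470.08997493   0.         277.50138722]
 [  0.         470.08997493 205.23342825]
 [  0.           0.           1.        ]] [[-3.85667884e-04 -9.99995054e-01  3.12127734e-03]
 [-9.83934663e-01 -1.77766901e-04 -1.78528839e-01]
 [ 1.78528511e-01 -3.13998581e-03 -9.83929729e-01]] [0.10314132 0.58829828 1.16885472]
side -0.1766746999872763 [[487.16412418   0.         274.13353156]
 [  0.         487.16412418 212.5287562 ]
 [  0.           0.           1.        ]] [[-0.97613083 -0.21707975 -0.00670732]
 [-0.12593507  0.59090648 -0.79684998]
 [ 0.17694339 -0.77698514 -0.60413999]] [0.59831402 0.04567306 1.23463606]
{'clock': 0.1, 'qpos': array([-1.29697103e+00,  2.76530742e-01,  1.50598613e+00, -4.05879442e-05,
        1.36069734e+00, -1.20970743e-01]), 'qd': array([-0.00024108, -0.00247716, -0.00323345,  0.00093298,  0.00023674,
       -0.00033138]), 'effort': array([ 3.22239692e-03, -4.17691827e+01, -2.46406084e+01, -1.07054461e-05,
        5.80474298e-03, -2.82247186e-06]), 'position': array([ 0.22103615, -0.53034886,  0.24753489]), 'ee_rot': array([ 0.58871345, -0.58798824,  0.39267249, -0.3917839 ]), 'contact_force': array([-0.05630119,  0.16735683, -0.05229953]), 'moment': array([-0.02624973,  0.00853005,  0.03179407]), 'width': 0.08550652472695783}
```

View pics/a_top.png

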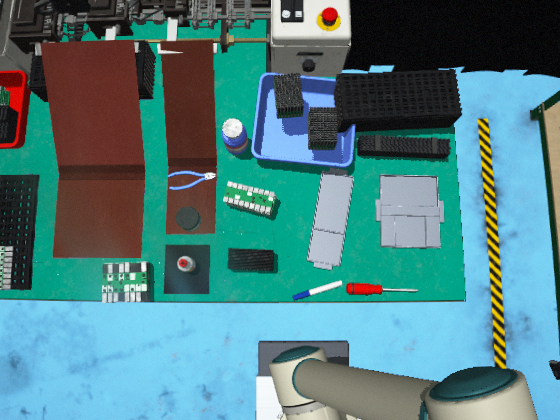

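View pics/a_side.png

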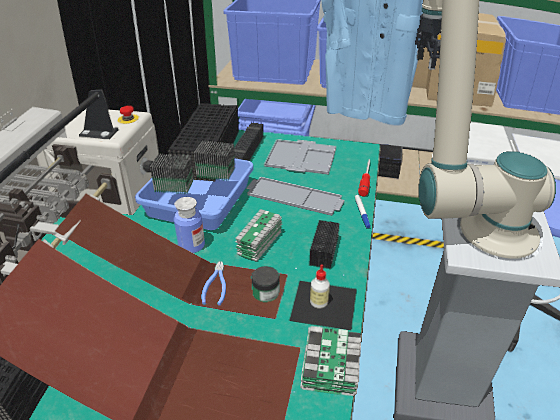

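The top picture shows the following, by pixel position:
- Long tray near (330,220), with its small pocket towards the bottom.
- Wide tray near (410,212).
- Carrier pack at (251,260).
- Panels at (250,198).
- Bottle at (186,264) on a black pad.
- Jar at (187,217) on a brown sheet.
- Panel_block at (127,281).

Next I'll build ortho maps.

```bash
cat >> h.py <<'E'
# ortho: x range up, y range left; 2mm px
def ortho(o,tag,x0=0.2,x1=0.8,y0=-0.45,y1=0.45,s=0.0015,hmax=.3):
    W=int((y1-y0)/s);H=int((x1-x0)/s)
    C=np.zeros((H,W,3),np.uint8);Z=np.full((H,W),-1.)
    for n in o:
        P=cloud(o[n]).reshape(-1,3);c=o[n]["pixels"].reshape(-1,3)
        ok=np.isfinite(P[:,0])&(P[:,2]<hmax);P=P[ok];c=c[ok]
        i=((x1-P[:,0])/s).astype(int);j=((y1-P[:,1])/s).astype(int)
        m=(i>=0)&(i<H)&(j>=0)&(j<W)
        for a,b,zz,cc in zip(i[m],j[m],P[m,2],c[m]):
            if zz>Z[a,b]: Z[a,b]=zz;C[a,b]=cc[::-1]
    return C,Z
E
python3 - <<'E'
from h import *
o=pickle.load(open("a.pkl","rb"))
for n in o:
    P=cloud(o[n]); 
    f=P.reshape(-1,3); m=(np.abs(f[:,2])<.01)&(f[:,0]>.25)&(f[:,0]<.7)&(np.abs(f[:,1])<.4)
    print(n,np.median(f[m,2]))
P=cloud(o["top"])
for nm,(u,v) in dict(ltc=(330,220),ltlow=(322,250),wt=(410,212),car=(251,260),pan=(250,198),bot=(186,264),jar=(187,217),pb=(127,281),bench=(290,230),pad=(200,285),sheet=(205,225),sd=(365,289),strips=(405,147),pump=(233,127),sheetmid=(190,165)).items(): print(nm,P[v,u].round(4))
for n in o:
    C,Z=ortho({n:o[n]},n)
    cv2.imwrite(f"pics/or_{n}.png",C)
    cv2.imwrite(f"pics/orz_{n}.png",np.clip(Z*2000,0,255).astype(np.uint8))
E
```

```text
top 0.000951231062649702
side -0.0006780602892653767
ltc [ 0.5568 -0.0385  0.0038]
ltlow [ 0.4762 -0.0158  0.0015]
wt [ 0.5771 -0.2551  0.0124]
car [0.4466 0.1708 0.0496]
pan [0.6063 0.1744 0.0585]
bot [0.4342 0.3312 0.0818]
jar [0.557  0.3377 0.054 ]
pb [0.3918 0.4916 0.04  ]
bench [0.5299 0.0694 0.0024]
pad [0.3834 0.3076 0.0025]
sheet [0.5433 0.2981 0.0028]
sd [ 0.3726 -0.1236  0.0263]
strips [ 0.7496 -0.2414  0.0456]
pump [0.7755 0.2155 0.1268]
sheetmid [0.7097 0.344  0.0046]
```

```bash
python3 - <<'E'
import cv2
im=cv2.imread("pics/a_top.png"); cv2.imwrite("pics/c1.png",cv2.resize(im[160:305,95:295],None,fx=4,fy=4,interpolation=cv2.INTER_CUBIC))
cv2.imwrite("pics/c2.png",cv2.resize(im[160:305,280:480],None,fx=4,fy=4,interpolation=cv2.INTER_CUBIC))
E
```

```text
(no output)
```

View pics/c1.png

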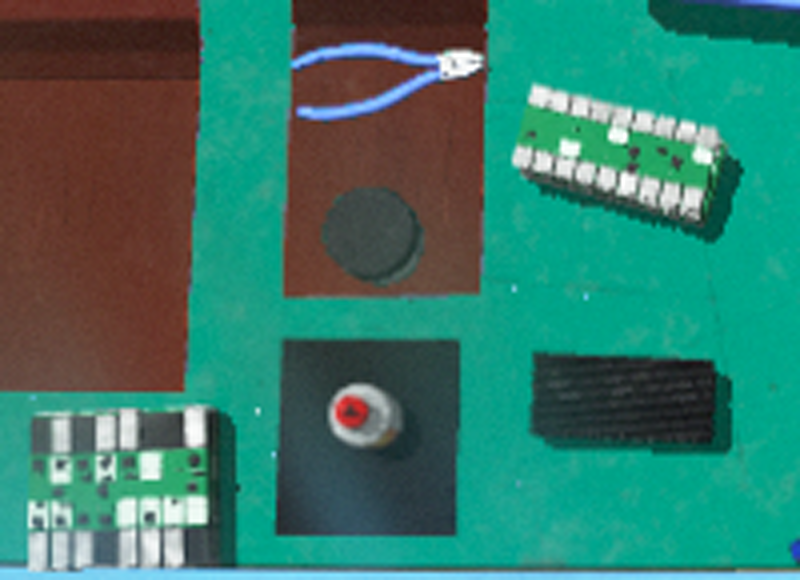

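View pics/c2.png

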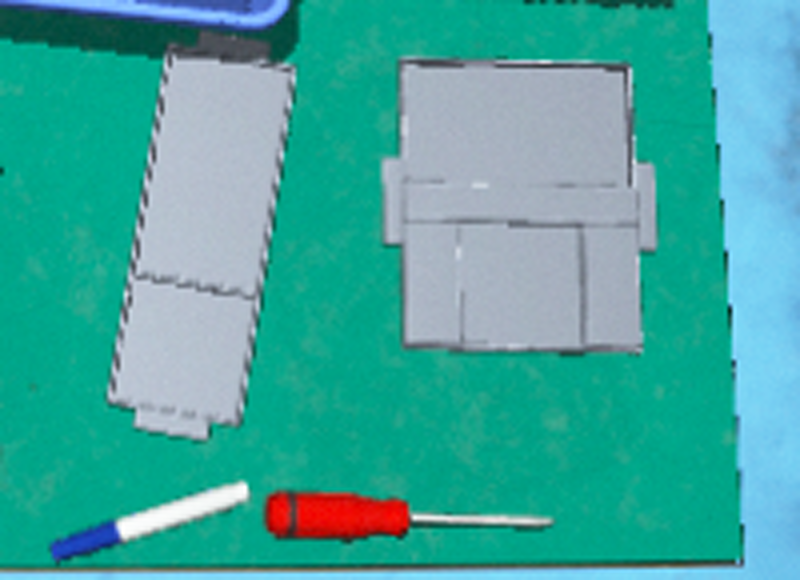

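View pics/orz_side.png

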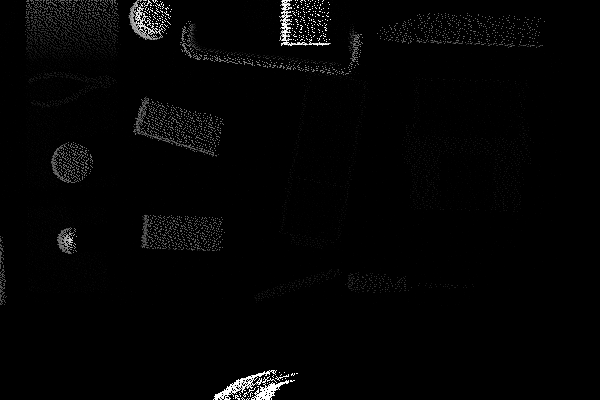

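View pics/orz_top.png

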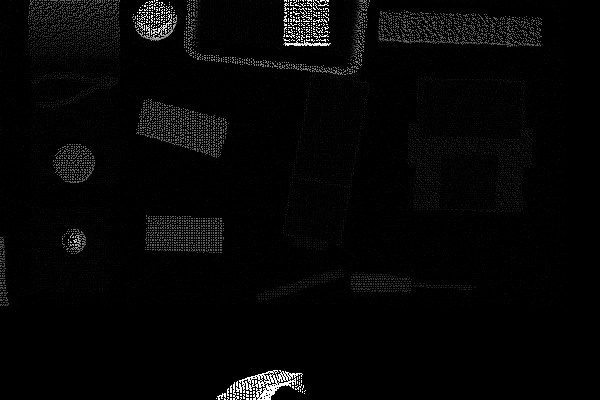

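```bash
cat > fit.py <<'E'
from h import *
def rect(P,x0,x1,y0,y1,z0,z1):
    f=P.reshape(-1,3);m=(f[:,0]>x0)&(f[:,0]<x1)&(f[:,1]>y0)&(f[:,1]<y1)&(f[:,2]>z0)&(f[:,2]<z1)
    q=f[m]; r=cv2.minAreaRect((q[:,:2]*1000).astype(np.float32)); return r,len(q),np.median(q[:,2])
if __name__=="__main__":
  o=pickle.load(open("a.pkl","rb"))
  for n in ("top","side"):
    P=cloud(o[n]);print(n)
    b=np.median(P.reshape(-1,3)[(np.abs(P[...,2].ravel())<.01)&(P[...,0].ravel()>.25)&(P[...,0].ravel()<.7)&(np.abs(P[...,1].ravel())<.4),2])
    for nm,a in dict(ltray=(.40,.70,-.12,.06,b+.006,.02),wtray=(.44,.70,-.36,-.16,b+.006,.02),car=(.38,.5,.09,.26,.04,.07),pan=(.5,.68,.08,.28,.045,.075),jar=(.48,.62,.25,.42,.046,.07),bot=(.37,.5,.25,.42,.04,.076),nozzle=(.37,.5,.25,.42,.085,.13),pb=(.3,.5,.44,.6,.03,.06)).items():
        try:
            r,k,z=rect(P,*a); print(nm,np.round(r[0],1),np.round(r[1],1),round(r[2],1),k,round(z,4))
        except Exception as e: print(nm,e)
E
python3 fit.py
```

```text
top
ltray [555.2 -21.2] [286.3 177.7] 3.2 625 0.0092
wtray [ 573.3 -257.9] [191.9 254.9] 88.0 1888 0.0101
car [449.3 173. ] [117.2  52.1] 87.7 916 0.0488
pan [609.9 176.6] [132.4  59.3] 73.7 1076 0.0554
jar [555.6 338.8] [60.5 58.4] 46.5 435 0.0554
bot [438.2 339.3] [34.6 35.7] 89.9 126 0.0616
nozzle [438.8 339.8] [15.6 19.7] 87.1 49 0.0914
pb [390.3 500.4] [103.1 117.3] 2.5 1763 0.0414
side
ltray [564.2 -36.2] [ 96.3 272.2] 79.4 371 0.0076
wtray [ 582.8 -254.8] [190.5 197.4] 88.5 756 0.0083
car [450.8 175.2] [123.1  49.8] 87.9 718 0.0473
pan [609.8 182.7] [130.6  60. ] 76.3 858 0.0544
jar [555.8 342.3] [60.6 59.6] 53.7 511 0.0538
bot [438.8 350.1] [37.5 28.4] 1.7 264 0.0585
nozzle [439.3 344. ] [16.7 19.7] 86.9 71 0.0887
pb [390.3 502.4] [103.7 120.1] 2.9 2920 0.0403
```

```bash
cat > tray.py <<'E'
from h import *
from scipy.optimize import differential_evolution,minimize
def hl(x,y):
    inb=(abs(x)<124.5-13+0)&(abs(y)<45)  # body approx, lips excluded
    # body extends: square pocket -121.5..-37.5 ; long -34.5..121.5 
    body=(abs(x)<=124.5)&(abs(y)<=45)
    p=((abs(x+79.5)<42)|(abs(x-43.5)<78))&(abs(y)<42)
    return np.where(body,np.where(p,3.,10.),0.)
def hw(x,y):
    body=(abs(x)<=100)&(abs(y)<=81)
    p=((abs(x+55)<42)&(abs(y)<42))|((abs(x-55)<42)&(abs(y)<78))
    return np.where(body,np.where(p,3.,10.),0.)
lipl=lambda x,y:(abs(x)>124.5)&(abs(x)<140)&(abs(y)<30)
lipw=lambda x,y:(abs(y)>81)&(abs(y)<98)&(abs(x)<45)
def run(files):
  for nm,h,lip,c0,win in (("long",hl,lipl,(560,-36,-10),(400,700,-130,60)),("wide",hw,lipw,(578,-256,0),(440,710,-370,-145))):
    for n in ("top","side"):
        o=pickle.load(open(files,"rb"))[n]
        f=cloud(o).reshape(-1,3)*1000; f=f[(f[:,0]>win[0])&(f[:,0]<win[1])&(f[:,1]>win[2])&(f[:,1]<win[3])&(f[:,2]<18)&(f[:,2]>-10)]
        def cost(p):
            a=np.radians(p[2]);d=f[:,:2]-p[:2]
            x=d[:,0]*np.cos(a)+d[:,1]*np.sin(a);y=-d[:,0]*np.sin(a)+d[:,1]*np.cos(a)
            r=np.clip(np.abs(f[:,2]-h(x,y)-p[3]),0,8);r[lip(x,y)]=1.
            return r.mean()
        r=differential_evolution(cost,[(c0[0]-25,c0[0]+25),(c0[1]-25,c0[1]+25),(c0[2]-8,c0[2]+8),(-4,4)],seed=1,tol=1e-6,popsize=20)
        print(nm,n,len(f),r.x.round(2),round(r.fun,3))
if __name__=="__main__": run("a.pkl")
E
python3 tray.py
```

```text
long top 7682 [ 5.6258e+02 -3.9340e+01 -1.0380e+01  3.0000e-02] 2.02
long side 4128 [563.78 -41.9  -11.44  -1.61] 1.732
wide top 7898 [ 5.8289e+02 -2.5510e+02 -2.0000e+00  2.6000e-01] 2.067
wide side 3100 [ 583.9  -255.45   -0.6    -1.53] 1.758
```

```bash
cat > proj.py <<'E'
from h import *
def proj(o,X):
    R,t=np.array(o["R"]),np.array(o["t"]);k=np.array([float(o["k1"]),0,0,0.])
    return cv2.projectPoints(np.asarray(X,float).reshape(-1,1,3),cv2.Rodrigues(R)[0],t,np.array(o["intrinsics"]),k)[0][:,0]
def box(cx,cy,yaw,hx,hy,z):
    a=np.radians(yaw);q=np.array([(-hx,-hy),(hx,-hy),(hx,hy),(-hx,hy)])
    return np.c_[q@np.array([[np.cos(a),np.sin(a)],[-np.sin(a),np.cos(a)]])+[cx,cy],np.full(4,z)]/1000
E
python3 - <<'E'
from proj import *
o=pickle.load(open("a.pkl","rb"))
P=dict(l=(563.2,-40.5,-10.4,124.5,45,10),w=(583.4,-255.3,-1.3,100,81,10),c=(450,174,-2.2,26,60,50),p=(610,179.5,-15.,30,65,57),)
for n in o:
    im=cv2.resize(o[n]["pixels"][:,:,::-1],None,fx=4,fy=4,interpolation=cv2.INTER_CUBIC)
    for a in P.values():
        q=(proj(o[n],box(*a))+.5)*4
        cv2.polylines(im,[q.astype(np.int32)],True,(0,0,255),1)
    for x,y,r,z in ((555.7,340.5,30,56),(438.5,342,19,73)):
        th=np.linspace(0,6.28,40);q=(proj(o[n],np.c_[x+r*np.cos(th),y+r*np.sin(th),th*0+z]/1000)+.5)*4
        cv2.polylines(im,[q.astype(np.int32)],True,(0,255,255),1)
    if n=="top": 
        cv2.imwrite("pics/o1.png",im[640:1220,380:1180]);cv2.imwrite("pics/o2.png",im[640:1220,1120:1920])
    else: cv2.imwrite("pics/o3.png",im[700:1300,860:1460]);cv2.imwrite("pics/o4.png",im[520:1000,900:1600])
E
```

```text
(no output)
```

View pics/o1.png

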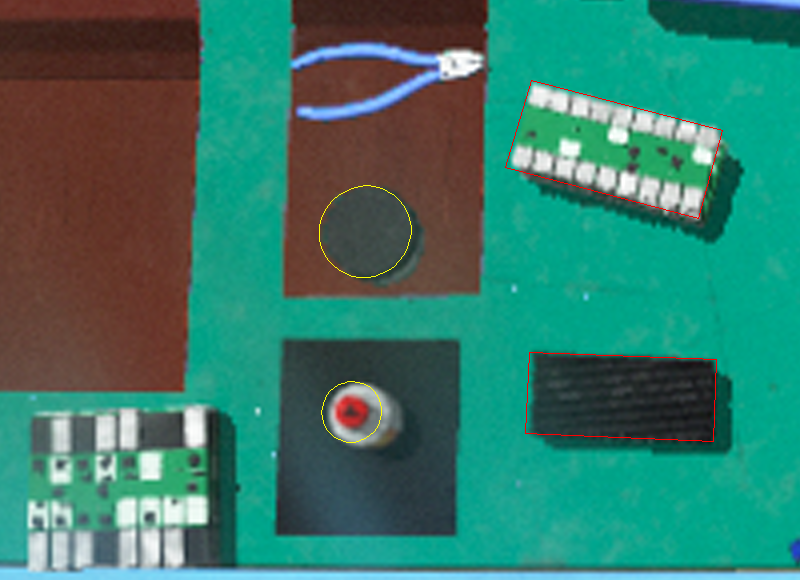

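View pics/o2.png

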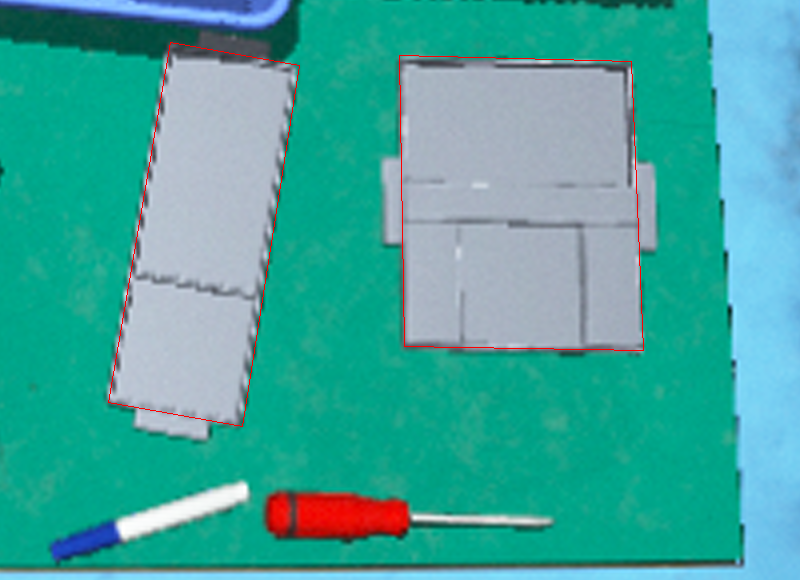

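View pics/o3.png

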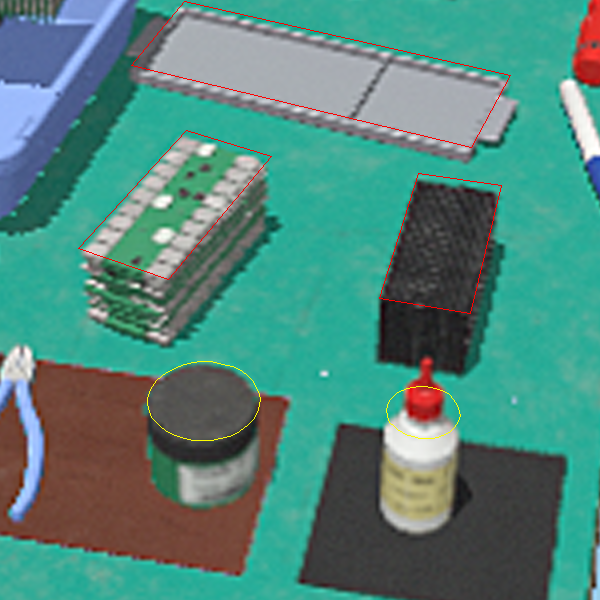

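View pics/o4.png

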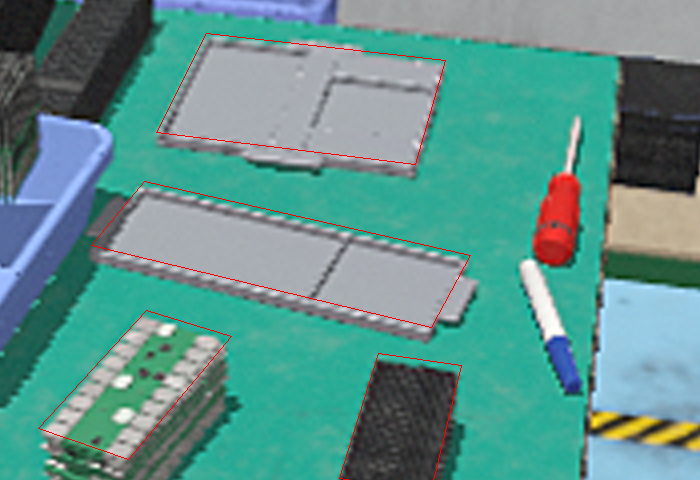

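```bash
cat > st.py <<'E'
from h import *
from scipy.spatial.transform import Rotation as Ro
def st(tx=None,ty=None,tz=None,ang=None):
    s=manip.get_state();q=s["ee_rot"];R=Ro.from_quat([q[1],q[2],q[3],q[0]]).as_matrix()
    j=np.degrees(np.arctan2(R[1,0],R[0,0]))
    print("t",round(s["clock"],2),"pos",(s["position"]*100).round(2),"jaw",round(j,2),"appr",R[:,2].round(3),R[:,1].round(3),"F",s["contact_force"].round(1),"w",round(s["width"]*1000,1),"q",s["qpos"].round(2))
    if tx is not None: 
        d=np.array([tx,ty,tz])-s["position"]*100; print("shift cm",d.round(2))
    if ang is not None:
        e=(ang-j+90)%180-90; print("turn rad",np.radians(e).round(3),"deg",e.round(2))
E
python3 -c "
from st import *
st(45,17.3,25,-2.3)"
```

```text
t 0.1 pos [ 22.1  -53.03  24.75] jaw -67.38 appr [0.923 0.385 0.   ] [-0.     0.002 -1.   ] F [-0.1  0.2 -0.1] w 85.5 q [-1.3   0.28  1.51 -0.    1.36 -0.12]
shift cm [22.9  70.33  0.25]
turn rad 1.136 deg 65.08
```

>>> arm_command --commands '[[8.5,[1.2,3.5,0],0.06],[8.5,[1.2,3.5,0],0.06],[8.5,[1.2,3.5,0],0.06],[8.5,[1.2,3.5,0],0.06],[8.5,[1.2,3.5,0],0.06],[8.5,[1.2,3.5,0],0.06],[8.5,[1.2,3.5,0],0.06],[8.5,[1.2,3.5,0],0.06],[8.5,[1.2,3.5,0],0.06],[8.5,[1.2,3.5,0],0.06],[8.5,[1.2,3.5,0],0.06],[8.5,[0,0,0],0]]' --grip_force 40

```text
clock: 1.3
position: [0.3533, -0.1418, 0.2481]
ee_rot: [0.685, -0.683, 0.179, -0.178]
contact_force: [-0.6, -0.5, 0.3]
width: 0.085
```

```bash
python3 -c "
from st import *
st(45,17.4,15,-2.3)"
```

```text
t 1.3 pos [ 35.33 -14.18  24.81] jaw -29.21 appr [0.488 0.873 0.002] [ 0.     0.003 -1.   ] F [-0.6 -0.5  0.3] w 85.0 q [-0.57 -0.02  1.87  0.    1.3  -0.06]
shift cm [ 9.67 31.58 -9.81]
turn rad 0.47 deg 26.91
```

>>> arm_command --commands '[[8.5,[1,3.2,-1],0.047],[8.5,[1,3.2,-1],0.047],[8.5,[1,3.2,-1],0.047],[8.5,[1,3.2,-1],0.047],[8.5,[1,3.2,-1],0.047],[8.5,[1,3.2,-1],0.047],[8.5,[1,3.2,-1],0.047],[8.5,[1,3.2,-1],0.047],[8.5,[1,3,-1],0.047],[8.5,[0.6,3,-0.8],0.047],[8.5,[0,0,0],0]]'

```text
clock: 2.4
position: [0.4497, 0.1722, 0.149]
ee_rot: [0.707, -0.707, 0.016, -0.015]
contact_force: [-0.0, -0.1, 0.4]
width: 0.0852
```

```bash
python3 -c "
from st import *
st(45,17.4,2.8,-2.3)
o=grab('b')
im=cv2.resize(o['top']['pixels'][140:300,180:330,::-1],None,fx=4,fy=4); cv2.imwrite('pics/b1.png',im)
im=cv2.resize(o['side']['pixels'][160:320,230:420,::-1],None,fx=4,fy=4); cv2.imwrite('pics/b2.png',im[:600])
"
```

```text
t 2.4 pos [44.97 17.22 14.9 ] jaw -2.48 appr [0.043 0.999 0.001] [-0.001  0.001 -1.   ] F [-0.  -0.1  0.4] w 85.2 q [0.22 0.22 1.85 0.   1.07 0.26]
shift cm [  0.03   0.18 -12.1 ]
turn rad 0.003 deg 0.18
```

View pics/b2.png

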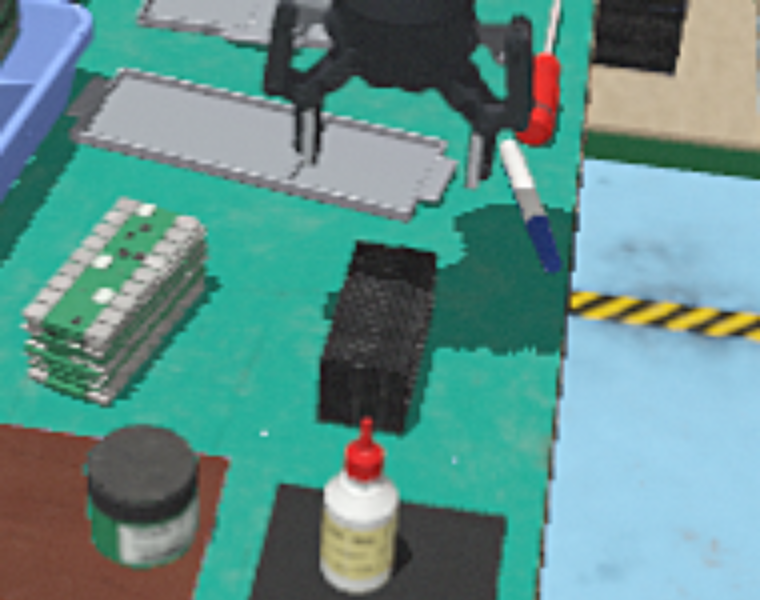

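```bash
python3 -c "
from h import *
o=pickle.load(open('b.pkl','rb'))
for n in o:
    f=cloud(o[n]).reshape(-1,3); m=(abs(f[:,0]-.45)<.09)&(abs(f[:,1]-.172)<.06)&(f[:,2]>.09)&(f[:,2]<.175)
    q=f[m]
    for s in (q[q[:,0]<.45],q[q[:,0]>.45]):
        print(n,len(s),s.min(0).round(4),s.max(0).round(4))
"
```

```text
Traceback (most recent call last):
ValueError: zero-size array to reduction operation minimum which has no identity
```

>>> arm_command --commands '[[8.5,[0,0.2,-3],0],[8.5,[0,0,-3],0],[8.5,[0,0,-2.5],0],[8.5,[0,0,-2],0],[8.5,[0,0,-1.4],0],[8.5,[0,0,0],0]]'

```text
clock: 3.1
position: [0.4478, 0.1703, 0.0301]
ee_rot: [-0.706, 0.707, -0.018, 0.016]
contact_force: [-0.2, -0.1, -0.2]
width: 0.0852
```

>>> arm_command --commands '[[4.5,[0,0,0],0],[4.5,[0,0,0],0],[4.5,[0,0,0],0],[4.5,[0,0,0],0],[4.5,[0,0,0],0],[4.5,[0,0,0],0],[4.5,[0,0,0],0],[4.5,[0,0,0],0]]'

```text
clock: 3.9
position: [0.4502, 0.1721, 0.0325]
ee_rot: [-0.707, 0.707, -0.015, 0.017]
contact_force: [1.1, -1.9, 6.9]
width: 0.0513
```

>>> arm_command --commands '[[4.5,[0,0,1],0],[4.5,[0,0,2],0],[4.5,[0,0,3],0],[4.5,[0,0,3],0],[4.5,[0,0,3],0],[4.5,[0,0,0],0]]'

```text
clock: 4.5
position: [0.4517, 0.173, 0.1556]
ee_rot: [0.708, -0.706, 0.013, -0.019]
contact_force: [0.6, -0.2, -2.3]
width: 0.0513
```

>>> arm_command --commands '[[4.5,[1.3,-1.8,0],0.11],[4.5,[1.3,-1.8,0],0.11],[4.5,[1.3,-1.8,0],0.11],[4.5,[1.3,-1.8,0],0.11],[4.5,[1.3,-1.8,0],0.11],[4.5,[1.3,-1.8,0],0.11],[4.5,[1.3,-1.8,0],0.11],[4.5,[1.3,-1.8,0],0.11],[4.5,[1.3,-1.8,0],0.11],[4.5,[1.3,-1.8,0],0.11],[4.5,[1.3,-1.8,0],0.11],[4.5,[0.8,-1.8,0],0.11]]'

```text
clock: 5.7
position: [0.6002, -0.0443, 0.1501]
ee_rot: [0.568, -0.567, -0.422, 0.422]
contact_force: [-0.1, -0.2, -2.0]
width: 0.0515
```

>>> arm_command --commands '[[4.5,[0,-0.4,0],0.11],[4.5,[0,0,0],0],[4.5,[0,0,0],0]]'

```text
clock: 6.0
position: [0.5993, -0.0474, 0.1504]
ee_rot: [0.546, -0.544, -0.45, 0.451]
contact_force: [-0.5, 0.4, -1.5]
width: 0.0516
```

```bash
python3 -c "
from st import *
st(60.3,-4.8,3.3,79.5)
o=grab('c')
im=cv2.resize(o['top']['pixels'][140:300,250:400,::-1],None,fx=4,fy=4); cv2.imwrite('pics/c1t.png',im[:600])
im=cv2.resize(o['side']['pixels'][100:250,200:390,::-1],None,fx=4,fy=4); cv2.imwrite('pics/c2t.png',im[:600])
"
```

```text
t 6.0 pos [59.93 -4.74 15.04] jaw 79.16 appr [-0.982  0.188  0.002] [-0.002  0.001 -1.   ] F [-0.5  0.4 -1.5] w 51.6 q [-0.19  0.38  1.6   0.    1.16 -1.58]
shift cm [  0.37  -0.06 -11.74]
turn rad 0.006 deg 0.34
```

View pics/c2t.png

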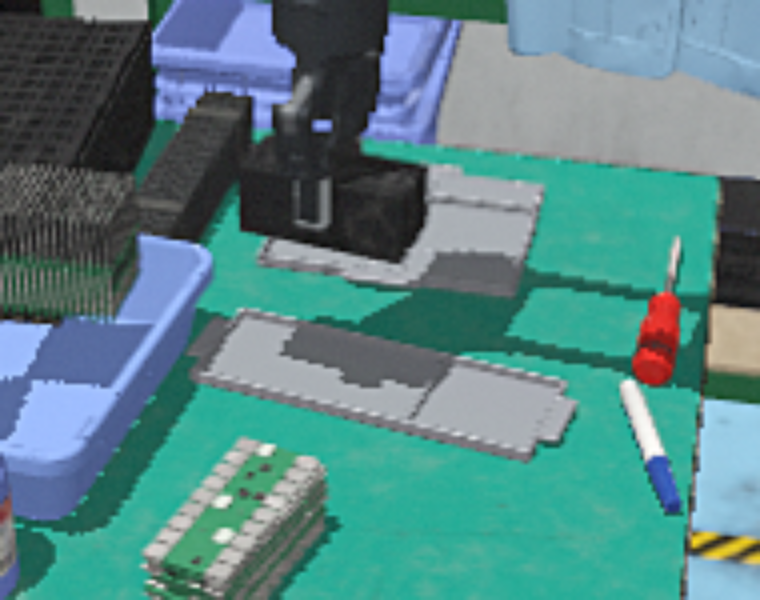

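>>> arm_command --commands '[[4.5,[0.2,0,-3],0],[4.5,[0,0,-3],0],[4.5,[0,0,-2.5],0],[4.5,[0,0,-1.5],0],[4.5,[0,0,-1],0],[4.5,[0,0,-0.4],0],[4.5,[0,0,0],0],[4.5,[0,0,0],0]]'

```text
clock: 6.9
position: [0.6029, -0.0478, 0.0382]
ee_rot: [-0.544, 0.545, 0.452, -0.451]
contact_force: [-0.1, -0.6, -1.4]
width: 0.0513
```

```bash
python3 -c "
from st import *
st(60.3,-4.8,3.3,79.5)
o=grab('d')
im=cv2.resize(o['top']['pixels'][140:300,250:400,::-1],None,fx=4,fy=4); cv2.imwrite('pics/d1.png',im[:600])
im=cv2.resize(o['side']['pixels'][100:250,200:390,::-1],None,fx=4,fy=4); cv2.imwrite('pics/d2.png',im[:600])
"
```

```text
t 6.9 pos [60.29 -4.78  3.82] jaw 79.3 appr [-0.983  0.186 -0.002] [ 0.002 -0.    -1.   ] F [-0.1 -0.6 -1.4] w 51.3 q [-0.19  0.5   1.72  0.    0.92 -1.58]
shift cm [ 0.01 -0.02 -0.52]
turn rad 0.004 deg 0.2
```

View pics/d2.png

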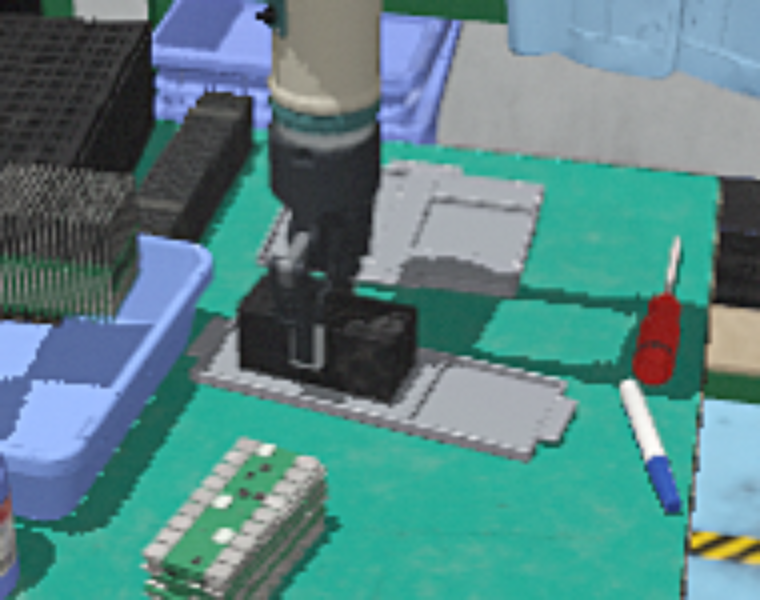

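>>> arm_command --commands '[[4.5,[0,0,-0.2],0],[4.5,[0,0,0],0],[4.5,[0,0,-0.2],0],[4.5,[0,0,0],0]]'

```text
clock: 7.4
position: [0.6024, -0.0479, 0.0356]
ee_rot: [-0.544, 0.545, 0.451, -0.451]
contact_force: [-3.8, 0.2, 11.1]
width: 0.0515
```

>>> arm_command --commands '[[4.5,[0,0,-0.1],0],[4.5,[0,0,0],0]]'

```text
clock: 7.6
position: [0.6024, -0.0479, 0.0356]
ee_rot: [-0.544, 0.545, 0.452, -0.451]
contact_force: [-4.3, -0.3, 17.1]
width: 0.0514
```

>>> arm_command --commands '[[8.5,[0,0,0],0],[8.5,[0,0,0],0],[8.5,[0,0,0],0],[8.5,[0,0,0],0],[8.5,[0,0,0],0],[8.5,[0,0,1],0],[8.5,[0,0,3],0],[8.5,[0,0,4],0],[8.5,[0,0,4],0],[8.5,[0,0,4],0]]'

```text
clock: 8.6
position: [0.602, -0.0478, 0.1946]
ee_rot: [-0.544, 0.545, 0.451, -0.451]
contact_force: [0.9, 0.1, -0.4]
width: 0.0852
```

```bash
python3 -c "
from st import *
st(43.9,34.1,15,79.5)"
```

```text
t 8.6 pos [60.2  -4.78 19.46] jaw 79.3 appr [-0.983  0.186 -0.   ] [ 0.  0. -1.] F [ 0.9  0.1 -0.4] w 85.2 q [-0.19  0.35  1.53  0.    1.26 -1.58]
shift cm [-16.3   38.88  -4.46]
turn rad 0.003 deg 0.2
```

>>> arm_command --commands '[[8.5,[-1.4,3.3,0],0],[8.5,[-1.4,3.3,0],0],[8.5,[-1.4,3.3,0],0],[8.5,[-1.4,3.3,0],0],[8.5,[-1.4,3.3,0],0],[8.5,[-1.4,3.3,0],0],[8.5,[-1.4,3.3,0],0],[8.5,[-1.4,3.3,0],0],[8.5,[-1.4,3.3,0],0],[8.5,[-1.4,3.3,0],0],[8.5,[-1.4,3.3,0],0],[8.5,[-0.9,2.6,0],0]]'

```text
clock: 9.8
position: [0.4379, 0.343, 0.1931]
ee_rot: [0.544, -0.544, -0.452, 0.451]
contact_force: [0.1, -0.1, 0.4]
width: 0.0849
```

>>> arm_command --commands '[[8.5,[0,0,-2],0],[8.5,[0,0,-2],0],[8.5,[0,0,0],0]]'

```text
clock: 10.1
position: [0.4372, 0.3405, 0.1505]
ee_rot: [0.545, -0.544, -0.45, 0.453]
contact_force: [-0.2, 0.2, -0.2]
width: 0.0849
```

```bash
python3 -c "
from st import *
st(43.9,34.1,6.1,79.5)
o=grab('e')
im=cv2.resize(o['top']['pixels'][170:310,130:320,::-1],None,fx=4,fy=4); cv2.imwrite('pics/e1.png',im[:600])
im=cv2.resize(o['side']['pixels'][160:310,230:420,::-1],None,fx=4,fy=4); cv2.imwrite('pics/e2.png',im[:600])
"
```

```text
t 10.1 pos [43.72 34.05 15.05] jaw 79.35 appr [-0.983  0.185  0.004] [-0.004 -0.003 -1.   ] F [-0.2  0.2 -0.2] w 84.9 q [ 0.54  0.32  1.7  -0.    1.13 -0.85]
shift cm [ 0.18  0.05 -8.95]
turn rad 0.003 deg 0.15
```

View pics/e1.png

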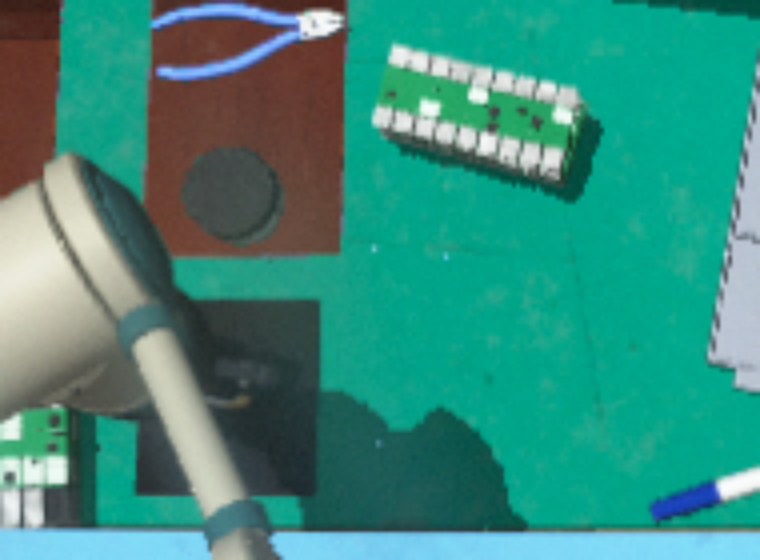

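View pics/e2.png

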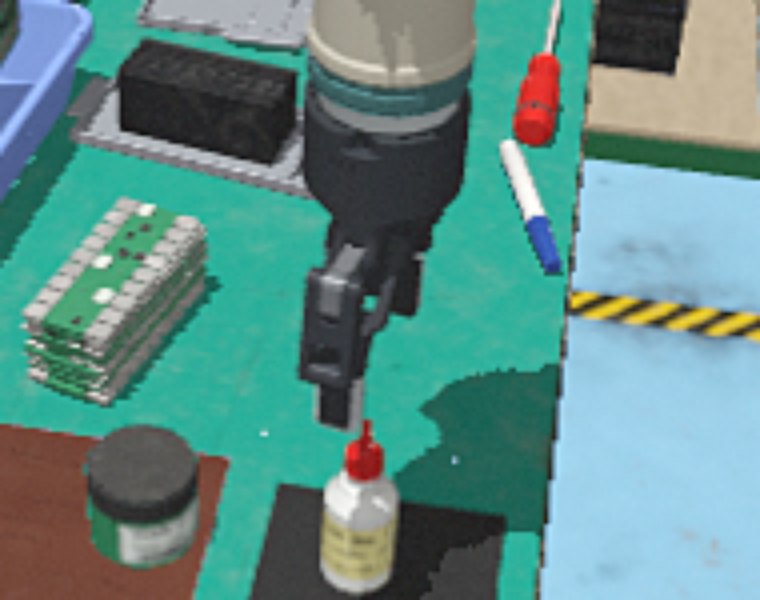

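>>> arm_command --commands '[[8.5,[0.1,0,-2],0],[8.5,[0,0,-2],0],[8.5,[0,0,-2],0],[8.5,[0,0,-1.5],0],[8.5,[0,0,-1],0],[8.5,[0,0,-0.3],0],[8.5,[0,0,0],0]]' --grip_force 25

```text
clock: 10.9
position: [0.4406, 0.3413, 0.0648]
ee_rot: [-0.544, 0.545, 0.451, -0.451]
contact_force: [0.5, 0.3, -0.1]
width: 0.0853
```

```bash
python3 -c "
from st import *
st(43.9,34.1,6.1,79.5)
o=grab('f')
im=cv2.resize(o['side']['pixels'][160:310,230:420,::-1],None,fx=4,fy=4); cv2.imwrite('pics/f2.png',im[:600])
"
```

```text
t 10.9 pos [44.06 34.13  6.48] jaw 79.28 appr [-0.983  0.186 -0.001] [ 0.001  0.001 -1.   ] F [ 0.5  0.3 -0.1] w 85.3 q [ 0.53  0.41  1.8   0.    0.93 -0.85]
shift cm [-0.16 -0.03 -0.38]
turn rad 0.004 deg 0.22
```

View pics/f2.png

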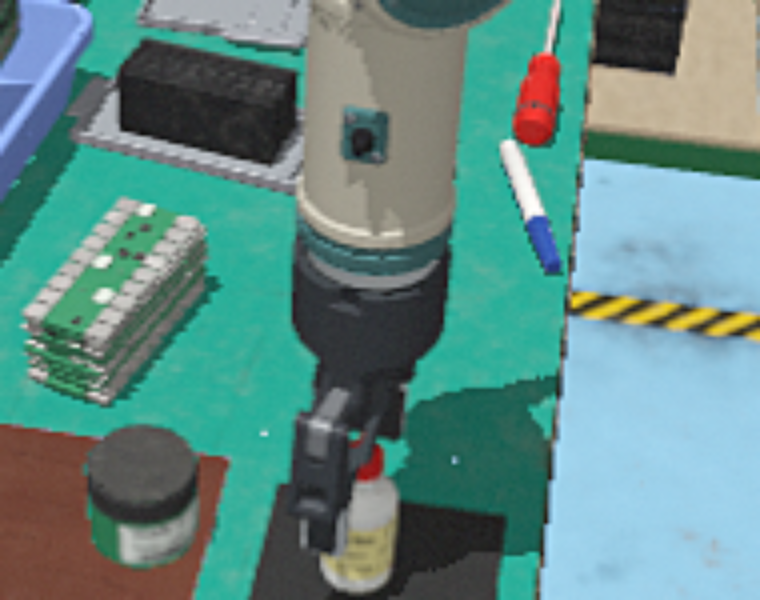

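>>> arm_command --commands '[[8.5,[-0.1,0,-0.2],0],[3,[0,0,0],0],[3,[0,0,0],0],[3,[0,0,0],0],[3,[0,0,0],0],[3,[0,0,0],0],[3,[0,0,0],0],[3,[0,0,0],0],[3,[0,0,0],0],[3,[0,0,0],0]]'

```text
clock: 12.0
position: [0.4393, 0.3412, 0.0626]
ee_rot: [-0.544, 0.544, 0.451, -0.451]
contact_force: [-0.3, -0.5, 4.8]
width: 0.0367
```

>>> arm_command --commands '[[3,[0,0,1],0],[3,[0,0,2],0],[3,[0,0,2],0],[3,[0,0,3],0],[3,[0,0,3],0],[3,[0,0,0],0]]'

```text
clock: 12.6
position: [0.4415, 0.3429, 0.1768]
ee_rot: [-0.544, 0.545, 0.454, -0.448]
contact_force: [0.2, 1.0, -0.4]
width: 0.0361
```

```bash
python3 -c "
from st import *
import math
a=math.radians(-10.5)
st(56.3-7.95*math.cos(a),-4.05-7.95*math.sin(a),6.5,79.5)
o=grab('g')
im=cv2.resize(o['side']['pixels'][160:310,230:420,::-1],None,fx=4,fy=4); cv2.imwrite('pics/g2.png',im[:600])
"
```

```text
t 12.6 pos [44.15 34.29 17.68] jaw 79.3 appr [-0.983  0.186 -0.007] [ 0.008  0.005 -1.   ] F [ 0.2  1.  -0.4] w 36.1 q [ 0.54  0.3   1.66  0.    1.17 -0.85]
shift cm [  4.33 -36.89 -11.18]
turn rad 0.003 deg 0.2
```

View pics/g2.png

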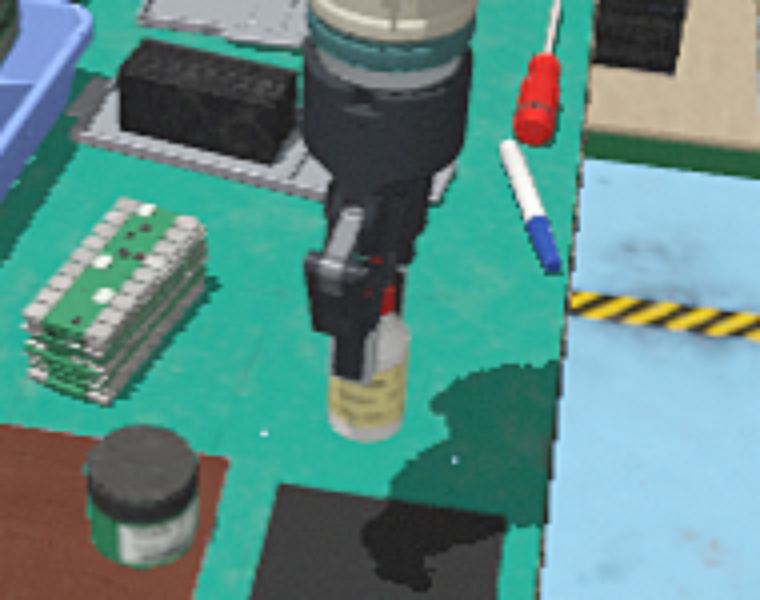

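>>> arm_command --commands '[[3,[0.4,-2.5,0],0],[3,[0.4,-3.3,0],0],[3,[0.4,-3.3,0],0],[3,[0.4,-3.3,0],0],[3,[0.4,-3.3,0],0],[3,[0.4,-3.3,0],0],[3,[0.4,-3.3,0],0],[3,[0.4,-3.3,0],0],[3,[0.4,-3.3,0],0],[3,[0.4,-3.3,0],0],[3,[0.3,-2.6,0],0],[3,[0.0,-1.9,0],0]]'

```text
clock: 13.9
position: [0.4814, -0.0273, 0.1707]
ee_rot: [0.546, -0.544, -0.45, 0.452]
contact_force: [0.4, 0.4, 0.0]
width: 0.0367
```

>>> arm_command --commands '[[3,[0,0,-2.5],0],[3,[0,0,-2.5],0],[3,[0,0,-2.5],0],[3,[0,0,0],0],[3,[0,0,0],0]]'

```text
clock: 14.4
position: [0.4813, -0.0256, 0.0965]
ee_rot: [0.545, -0.544, -0.451, 0.452]
contact_force: [-0.2, -0.2, -0.5]
width: 0.0367
```

```bash
python3 -c "
from st import *
st(48.4,-2.6,6.1,79.5)
o=grab('i')
im=cv2.resize(o['top']['pixels'][160:300,250:410,::-1],None,fx=4,fy=4); cv2.imwrite('pics/i1.png',im[:600])
im=cv2.resize(o['side']['pixels'][110:260,230:420,::-1],None,fx=4,fy=4); cv2.imwrite('pics/i2.png',im[:600])
"
```

```text
t 14.4 pos [48.13 -2.56  9.65] jaw 79.29 appr [-0.983  0.186  0.003] [-0.003  0.001 -1.   ] F [-0.2 -0.2 -0.5] w 36.7 q [-0.2   0.28  1.92  0.    0.94 -1.58]
shift cm [ 0.27 -0.04 -3.55]
turn rad 0.004 deg 0.21
```

View pics/i2.png

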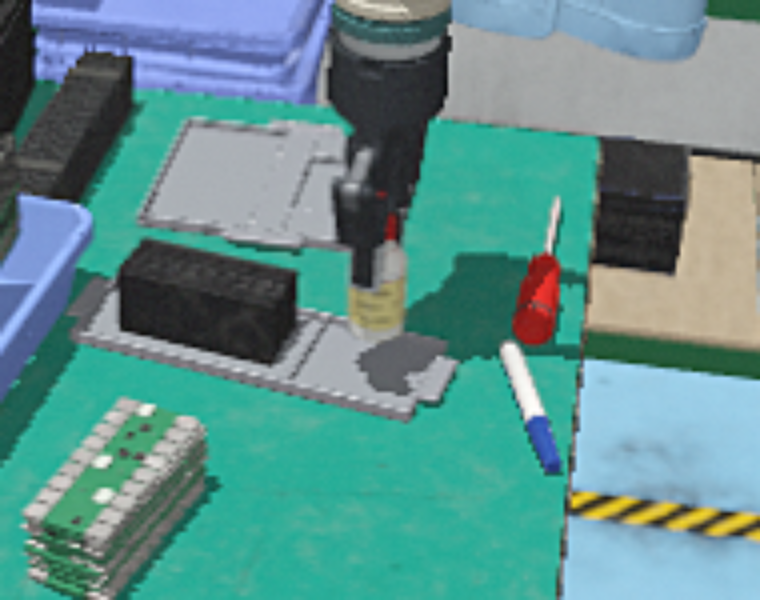

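>>> arm_command --commands '[[3,[0.1,0,-1.5],0],[3,[0.1,0,-1],0],[3,[0,0,-0.5],0],[3,[0,0,0],0],[3,[0,0,-0.2],0],[3,[0,0,0],0]]'

```text
clock: 15.1
position: [0.4843, -0.0258, 0.0655]
ee_rot: [-0.544, 0.545, 0.451, -0.451]
contact_force: [0.1, -0.2, -0.7]
width: 0.0367
```

>>> arm_command --commands '[[3,[0,0,-0.2],0],[3,[0,0,0],0],[3,[0,0,0],0]]'

```text
clock: 15.4
position: [0.4841, -0.0258, 0.0634]
ee_rot: [0.544, -0.544, -0.451, 0.451]
contact_force: [0.4, -0.5, 0.3]
width: 0.0364
```

>>> arm_command --commands '[[3,[0,0,-0.1],0],[3,[0,0,0],0]]'

```text
clock: 15.6
position: [0.4846, -0.0259, 0.0628]
ee_rot: [-0.544, 0.545, 0.451, -0.451]
contact_force: [-0.1, -0.6, 3.8]
width: 0.0369
```

>>> arm_command --commands '[[8.5,[0,0,0],0],[8.5,[0,0,0],0],[8.5,[0,0,0],0],[8.5,[0,0,0],0],[8.5,[0,0,0],0],[8.5,[0,0,1],0],[8.5,[0,0,3],0],[8.5,[0,0,4],0],[8.5,[0,0,4],0],[8.5,[0,0,2],0]]'

```text
clock: 16.6
position: [0.4857, -0.0261, 0.2066]
ee_rot: [-0.543, 0.546, 0.453, -0.45]
contact_force: [0.3, -0.3, -0.7]
width: 0.085
```

>>> arm_command --commands '[[8.5,[0.9,1.5,0],-0.12],[8.5,[0.9,1.5,0],-0.12],[8.5,[0.9,1.5,0],-0.12],[8.5,[0.9,1.5,0],-0.12],[8.5,[0.9,1.5,0],-0.12],[8.5,[0.9,1.5,0],-0.12],[8.5,[0.9,1.5,0],-0.12],[8.5,[0.9,1.5,0],-0.12],[8.5,[0.9,1.5,0],-0.12],[8.5,[0.9,1.5,0],-0.12],[8.5,[0.9,1.5,0],-0.12],[8.5,[0.9,1.5,0],-0.12]]'

```text
clock: 17.8
position: [0.5924, 0.1548, 0.2031]
ee_rot: [0.707, -0.707, 0.021, -0.022]
contact_force: [0.1, 0.7, 0.3]
width: 0.0854
```

>>> arm_command --commands '[[8.5,[0.8,1.2,-1],-0.1],[8.5,[0.8,1.2,-2],-0.1],[8.5,[0,0,-2],0],[8.5,[0,0,0],0]]'

```text
clock: 18.2
position: [0.6062, 0.1782, 0.1499]
ee_rot: [-0.701, 0.702, -0.092, 0.088]
contact_force: [-1.1, -0.8, -0.0]
width: 0.0849
```

```bash
python3 -c "
from st import *
st(61,17.85,3.2,-15)
o=grab('j')
im=cv2.resize(o['top']['pixels'][160:300,200:390,::-1],None,fx=4,fy=4); cv2.imwrite('pics/j1.png',im[:600])
im=cv2.resize(o['side']['pixels'][130:280,200:390,::-1],None,fx=4,fy=4); cv2.imwrite('pics/j2.png',im[:600])
"
```

```text
t 18.2 pos [60.62 17.82 14.99] jaw -14.63 appr [ 0.252  0.968 -0.003] [-0.006 -0.001 -1.   ] F [-1.1 -0.8 -0. ] w 84.9 q [ 0.18  0.43  1.52 -0.    1.2   0.43]
shift cm [  0.38   0.03 -11.79]
turn rad -0.007 deg -0.37
```

View pics/j2.png

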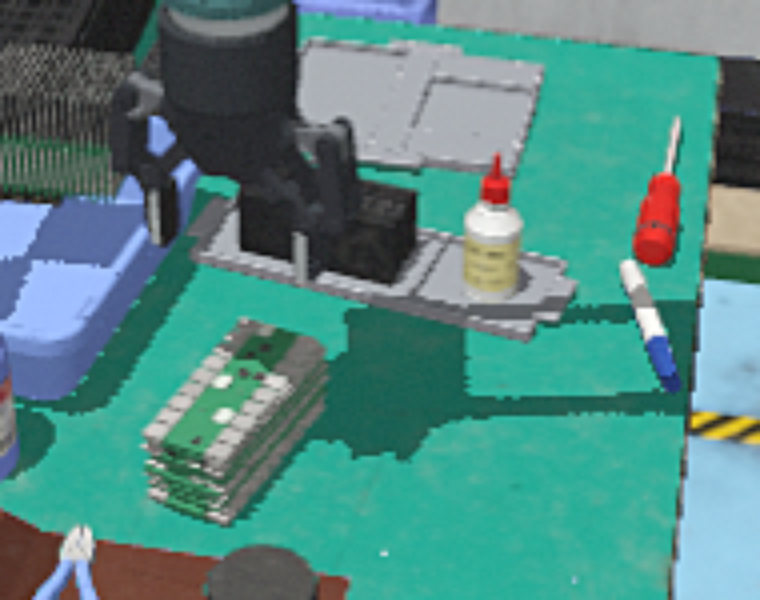

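View pics/j1.png

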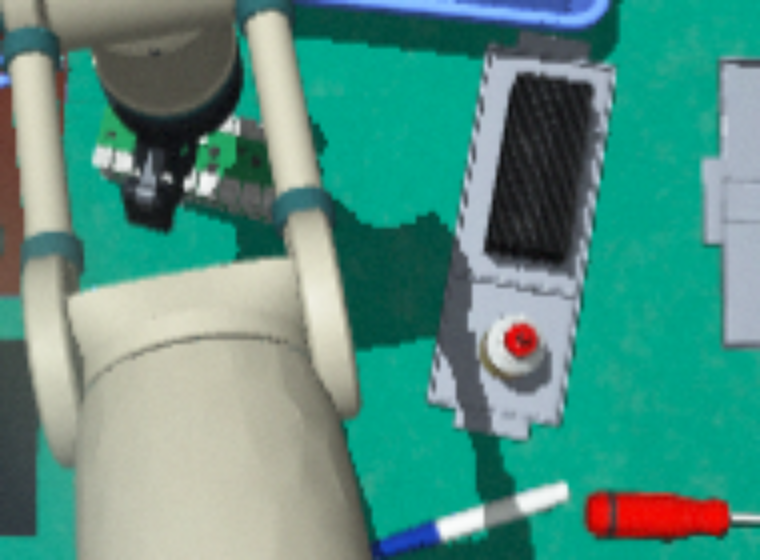

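>>> arm_command --commands '[[8.5,[0.3,0,-3],0],[8.5,[0,0,-3],0],[8.5,[0,0,-2.5],0],[8.5,[0,0,-2],0],[8.5,[0,0,-1.2],0],[8.5,[0,0,0],0]]' --grip_force 50

```text
clock: 18.9
position: [0.6108, 0.1779, 0.0349]
ee_rot: [-0.701, 0.701, -0.091, 0.09]
contact_force: [-0.4, -0.1, -0.2]
width: 0.0849
```

>>> arm_command --commands '[[5,[0,0,0],0],[5,[0,0,0],0],[5,[0,0,0],0],[5,[0,0,0],0],[5,[0,0,0],0],[5,[0,0,0],0],[5,[0,0,0],0]]'

```text
clock: 19.6
position: [0.6123, 0.1785, 0.0374]
ee_rot: [0.702, -0.701, 0.089, -0.091]
contact_force: [-0.6, -0.0, 7.1]
width: 0.0592
```

>>> arm_command --commands '[[5,[0,0,1],0],[5,[0,0,2],0],[5,[0,0,3],0],[5,[0,0,3],0],[5,[0,0,4],0],[5,[0,0,3],0],[5,[0,0,0],0]]'

```text
clock: 20.3
position: [0.6138, 0.1787, 0.2009]
ee_rot: [0.702, -0.7, 0.087, -0.094]
contact_force: [1.5, 0.0, -3.2]
width: 0.0593
```

```bash
python3 -c "
from st import *
import math
a=math.radians(-1.3)
st(58.34+5.5*math.cos(a),-25.5+5.5*math.sin(a),3.5,-1.3)
o=grab('k')
im=cv2.resize(o['side']['pixels'][100:250,200:390,::-1],None,fx=4,fy=4); cv2.imwrite('pics/k2.png',im[:600])
"
```

```text
t 20.3 pos [61.38 17.87 20.09] jaw -14.66 appr [0.253 0.967 0.004] [ 0.01   0.002 -1.   ] F [ 1.5  0.  -3.2] w 59.3 q [ 0.17  0.39  1.44 -0.    1.29  0.43]
shift cm [  2.45 -43.5  -16.59]
turn rad 0.233 deg 13.36
```

View pics/k2.png

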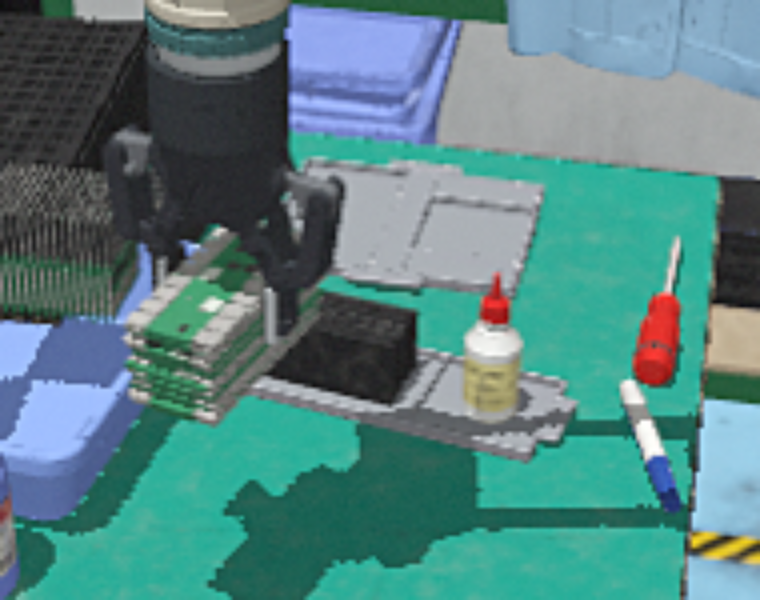

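>>> arm_command --commands '[[5,[0.2,-2,0],0.02],[5,[0.2,-3,0],0.02],[5,[0.2,-3.5,0],0.02],[5,[0.2,-3.5,0],0.02],[5,[0.2,-3.5,0],0.02],[5,[0.2,-3.5,0],0.02],[5,[0.2,-3.5,0],0.02],[5,[0.2,-3.5,0],0.02],[5,[0.2,-3.5,0],0.02],[5,[0.2,-3.5,0],0.02],[5,[0.2,-3.5,0],0.02],[5,[0.2,-3,0],0.01]]'

```text
clock: 21.6
position: [0.6335, -0.2181, 0.1919]
ee_rot: [0.708, -0.706, 0.011, -0.007]
contact_force: [0.5, -0.4, -2.7]
width: 0.0591
```

>>> arm_command --commands '[[5,[0,-2,0],0],[5,[0,-1.5,0],0],[5,[0,0,-3],0],[5,[0,0,-3],0],[5,[0,0,-3],0],[5,[0,0,-2],0],[5,[0,0,0],0],[5,[0,0,0],0]]'

```text
clock: 22.4
position: [0.6351, -0.2511, 0.085]
ee_rot: [0.707, -0.707, 0.009, -0.009]
contact_force: [-0.2, -0.1, -1.7]
width: 0.0594
```

```bash
python3 -c "
from st import *
st(63.84,-25.6,3.9,-1.3)
o=grab('l')
im=cv2.resize(o['top']['pixels'][160:300,310:500,::-1],None,fx=4,fy=4); cv2.imwrite('pics/l1.png',im[:600])
im=cv2.resize(o['side']['pixels'][100:250,200:390,::-1],None,fx=4,fy=4); cv2.imwrite('pics/l2.png',im[:600])
"
```

```text
t 22.4 pos [ 63.51 -25.11   8.5 ] jaw -1.46 appr [0.025 1.    0.001] [-0.001  0.001 -1.   ] F [-0.2 -0.1 -1.7] w 59.4 q [-0.48  0.55  1.48  0.    1.11 -0.45]
shift cm [ 0.33 -0.49 -4.6 ]
turn rad 0.003 deg 0.16
```

View pics/l2.png

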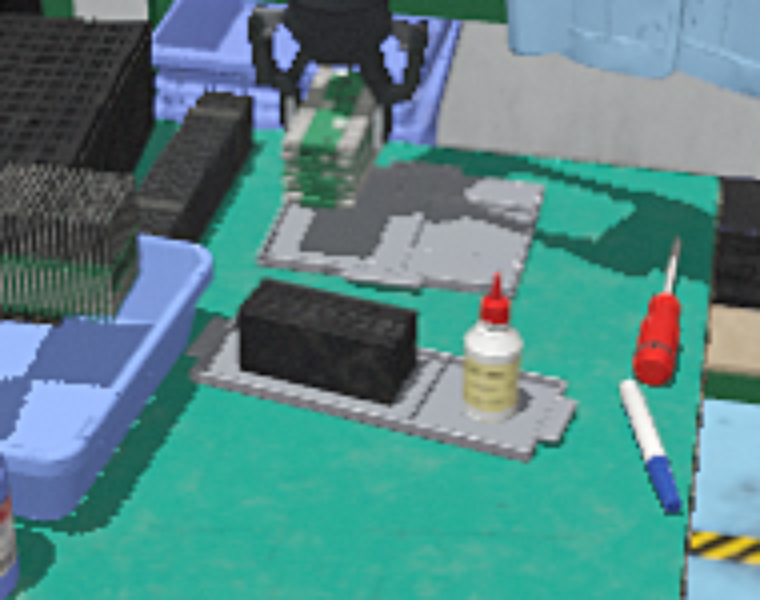

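View pics/l1.png

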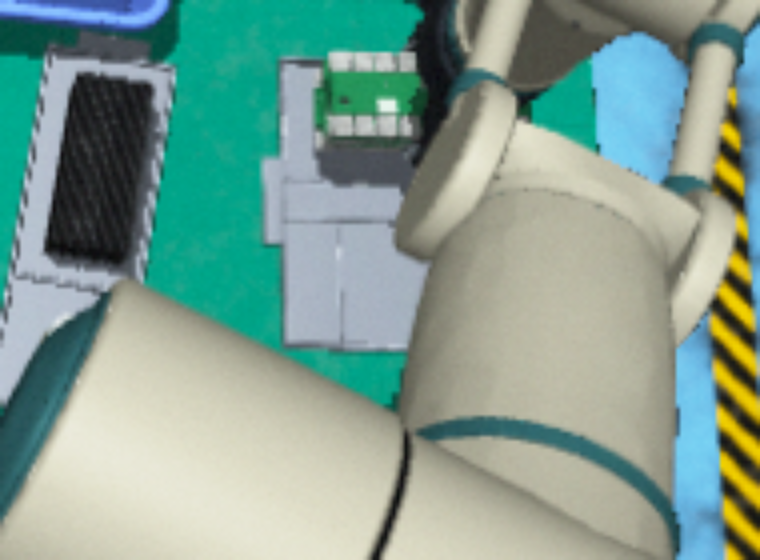

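>>> arm_command --commands '[[5,[0.3,-0.5,0],0],[5,[0,0,0],0],[5,[0,0,-1.5],0],[5,[0,0,-1.5],0],[5,[0,0,-1],0],[5,[0,0,-0.3],0],[5,[0,0,0],0],[5,[0,0,0],0]]'

```text
clock: 23.3
position: [0.6384, -0.2569, 0.0421]
ee_rot: [-0.707, 0.707, -0.009, 0.009]
contact_force: [0.7, -0.5, -2.6]
width: 0.0594
```

```bash
python3 -c "
from st import *
st(63.84,-25.6,3.9,-1.3)
o=grab('m')
im=cv2.resize(o['side']['pixels'][100:200,230:350,::-1],None,fx=6,fy=6); cv2.imwrite('pics/m2.png',im[:600])
"
```

```text
t 23.3 pos [ 63.84 -25.69   4.21] jaw -1.49 appr [ 0.026  1.    -0.   ] [ 0.001 -0.    -1.   ] F [ 0.7 -0.5 -2.6] w 59.4 q [-0.48  0.6   1.51  0.    1.03 -0.46]
shift cm [-0.    0.09 -0.31]
turn rad 0.003 deg 0.19
```

View pics/m2.png

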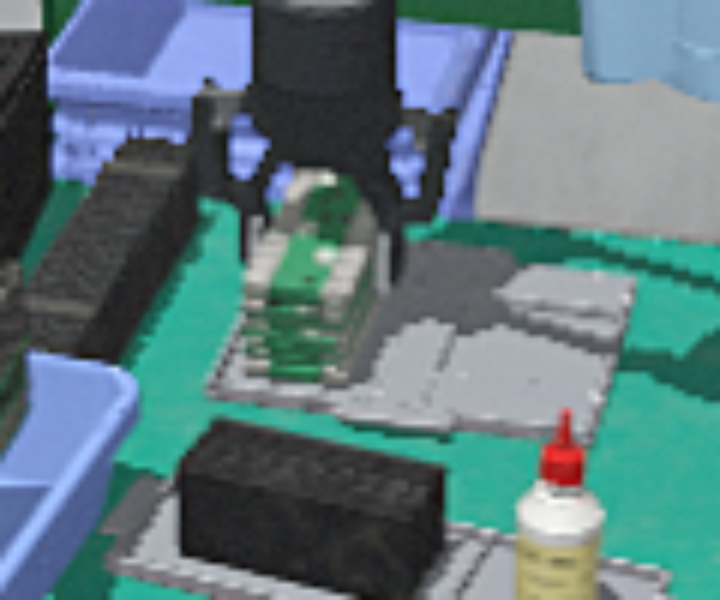

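>>> arm_command --commands '[[5,[0,0,-0.2],0],[5,[0,0,0],0],[5,[0,0,-0.1],0],[5,[0,0,0],0]]'

```text
clock: 23.8
position: [0.6385, -0.257, 0.0403]
ee_rot: [-0.707, 0.707, -0.009, 0.01]
contact_force: [-0.7, -0.3, 4.3]
width: 0.0596
```

>>> arm_command --commands '[[5,[0,0,-0.1],0],[5,[0,0,0],0]]'

```text
clock: 24.0
position: [0.6385, -0.2571, 0.0403]
ee_rot: [-0.707, 0.707, -0.009, 0.01]
contact_force: [-3.0, 1.0, 8.1]
width: 0.0594
```

>>> arm_command --commands '[[8.5,[0,0,0],0],[8.5,[0,0,0],0],[8.5,[0,0,0],0],[8.5,[0,0,0],0],[8.5,[0,0,0],0],[8.5,[0,0,1],0],[8.5,[0,0,3],0],[8.5,[0,0,4],0],[8.5,[0,0,4],0],[8.5,[0,0,4],0]]'

```text
clock: 25.0
position: [0.6381, -0.2567, 0.2007]
ee_rot: [-0.707, 0.707, -0.009, 0.009]
contact_force: [0.4, -0.3, -0.2]
width: 0.0852
```

>>> arm_command --commands '[[8.5,[-0.4,3.3,0],0.09],[8.5,[-0.4,3.3,0],0.09],[8.5,[-0.4,3.3,0],0.09],[8.5,[-0.4,3.3,0],0.09],[8.5,[-0.4,3.3,0],0.09],[8.5,[-0.4,3.3,0],0.09],[8.5,[-0.4,3.3,0],0.09],[8.5,[-0.4,3.3,0],0.09],[8.5,[-0.4,3.3,0],0.09],[8.5,[-0.4,3.3,0],0.09],[8.5,[-0.4,3.3,0],0.09],[8.5,[-0.4,3.3,0],0.09]]'

```text
clock: 26.2
position: [0.59, 0.1406, 0.1993]
ee_rot: [-0.61, 0.611, 0.357, -0.356]
contact_force: [0.7, -0.4, -0.3]
width: 0.0854
```

```bash
python3 -c "
from st import *
st(55.6,34,15,88.7)"
```

```text
t 26.2 pos [59.   14.06 19.93] jaw 60.6 appr [-0.871  0.491 -0.001] [ 0.001  0.    -1.   ] F [ 0.7 -0.4 -0.3] w 85.4 q [ 0.12  0.35  1.52  0.    1.27 -0.94]
shift cm [-3.4  19.94 -4.93]
turn rad 0.49 deg 28.1
```

>>> arm_command --commands '[[8.5,[-0.6,3.3,0],0.08],[8.5,[-0.6,3.3,0],0.08],[8.5,[-0.6,3.3,0],0.08],[8.5,[-0.6,3.3,0],0.08],[8.5,[-0.6,3.3,0],0.08],[8.5,[-0.3,3.3,0],0.09],[8.5,[0,0,-2],0],[8.5,[0,0,-3],0],[8.5,[0,0,0],0],[8.5,[0,0,0],0]]'

```text
clock: 27.2
position: [0.5571, 0.3371, 0.1487]
ee_rot: [0.507, -0.507, -0.493, 0.493]
contact_force: [-0.3, -0.3, 0.7]
width: 0.085
```

```bash
python3 -c "
from st import *
st(55.6,34,3.4,88.7)
o=grab('n')
im=cv2.resize(o['side']['pixels'][160:310,200:390,::-1],None,fx=4,fy=4); cv2.imwrite('pics/n2.png',im[:600])
im=cv2.resize(o['top']['pixels'][160:300,310:500,::-1],None,fx=4,fy=4); cv2.imwrite('pics/n1.png',im[:600])
"
```

```text
t 27.2 pos [55.71 33.71 14.87] jaw 88.46 appr [-1.     0.027  0.001] [-0.001 -0.    -1.   ] F [-0.3 -0.3  0.7] w 85.0 q [ 0.44  0.45  1.48  0.    1.21 -1.11]
shift cm [ -0.11   0.29 -11.47]
turn rad 0.004 deg 0.24
```

View pics/n2.png

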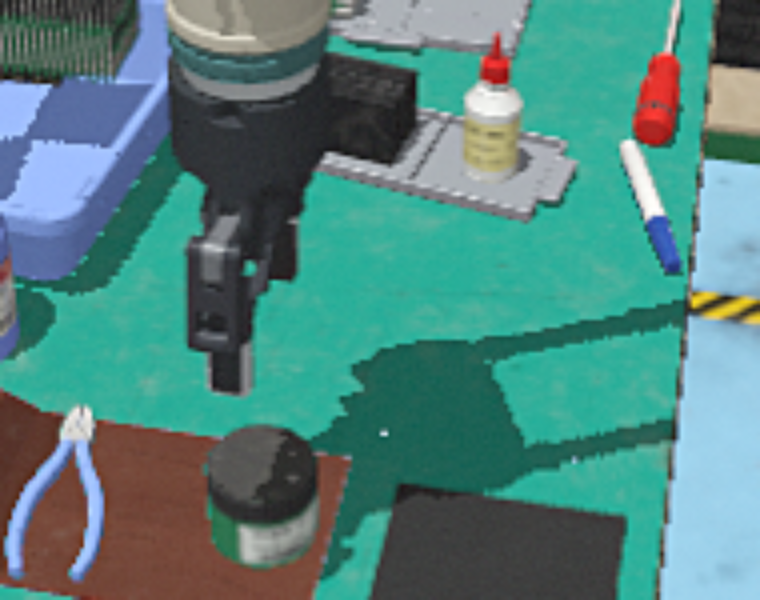

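View pics/n1.png

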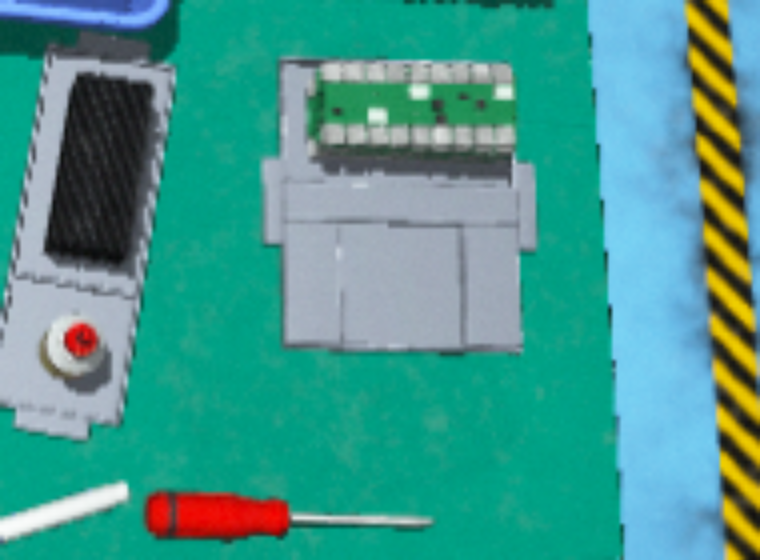

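>>> arm_command --commands '[[8.5,[0,0.3,-3],0],[8.5,[0,0,-3],0],[8.5,[0,0,-2.5],0],[8.5,[0,0,-2],0],[8.5,[0,0,-1],0],[8.5,[0,0,0],0]]'

```text
clock: 27.9
position: [0.5572, 0.3399, 0.0331]
ee_rot: [0.507, -0.507, -0.493, 0.493]
contact_force: [0.0, 0.6, 0.6]
width: 0.0849
```

>>> arm_command --commands '[[5,[0,0,0],0],[5,[0,0,0],0],[5,[0,0,0],0],[5,[0,0,0],0],[5,[0,0,0],0],[5,[0,0,0],0],[5,[0,0,0],0]]'

```text
clock: 28.6
position: [0.5584, 0.3403, 0.0354]
ee_rot: [-0.506, 0.507, 0.494, -0.492]
contact_force: [0.4, -3.5, 6.9]
width: 0.0581
```

>>> arm_command --commands '[[5,[0,0,1],0],[5,[0,0,2],0],[5,[0,0,3],0],[5,[0,0,3],0],[5,[0,0,4],0],[5,[0,0,3],0],[5,[0,0,0],0]]'

```text
clock: 29.3
position: [0.5595, 0.3417, 0.1989]
ee_rot: [-0.506, 0.508, 0.497, -0.49]
contact_force: [1.0, 0.1, -2.1]
width: 0.058
```

```bash
python3 -c "
from st import *
import math
a=math.radians(-1.3)
st(58.34-5.5*math.cos(a),-25.5-5.5*math.sin(a),3.5,88.7)
from fit import rect
o=grab('p')
im=cv2.resize(o['side']['pixels'][130:280,200:390,::-1],None,fx=4,fy=4); cv2.imwrite('pics/p2.png',im[:600])
for n in o:
    P=cloud(o[n])
    for nm,a in dict(car=(.5,.72,-.13,.04,.043,.07),pan=(.57,.7,-.35,-.15,.049,.075),bot=(.42,.53,-.08,.04,.04,.076)).items():
        r,k,z=rect(P,*a); print(n,nm,np.round(r[0],1),np.round(r[1],1),round(r[2],1),k,round(z,4))
"
```

```text
t 29.3 pos [55.95 34.17 19.89] jaw 88.47 appr [-1.     0.027 -0.009] [ 0.009  0.005 -1.   ] F [ 1.   0.1 -2.1] w 58.0 q [ 0.44  0.42  1.41  0.    1.3  -1.1 ]
shift cm [ -3.11 -59.54 -16.39]
turn rad 0.004 deg 0.23
top car [625.5 -35.2] [176.3 133.2] 5.7 1115 0.053
top pan [ 640.2 -257.6] [132.5  59.8] 87.0 1013 0.0593
top bot [481.9 -25.8] [35.5 36.4] 88.6 128 0.0625
side car [612.6 -26.9] [214.4  77.4] 16.9 326 0.0506
side pan [ 620.4 -259.3] [ 48.3 137.8] 11.8 231 0.0576
side bot [484.1 -16.3] [26.4 35.4] 87.0 155 0.0578
```

View pics/p2.png

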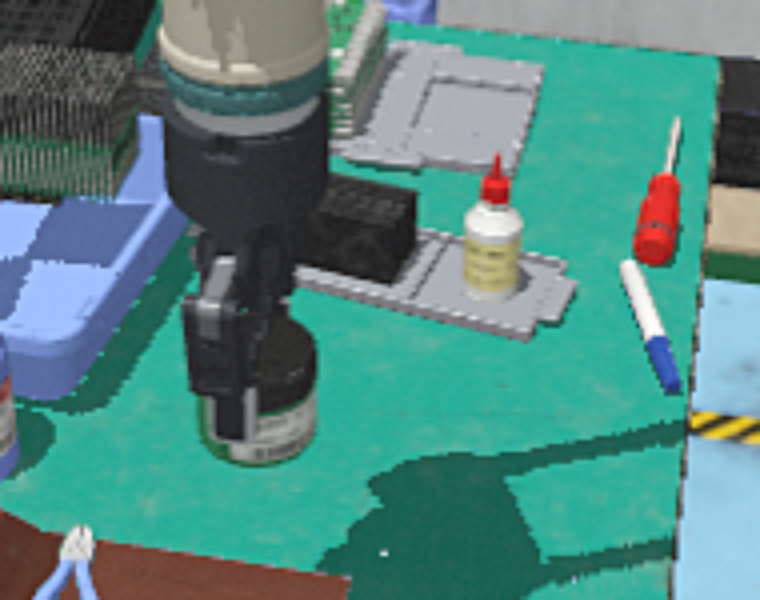

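>>> arm_command --commands '[[5,[-0.2,-2,0],0],[5,[-0.2,-3,0],0],[5,[-0.2,-3.5,0],0],[5,[-0.2,-3.5,0],0],[5,[-0.2,-3.5,0],0],[5,[-0.2,-3.5,0],0],[5,[-0.2,-3.5,0],0],[5,[-0.2,-3.5,0],0],[5,[-0.2,-3.5,0],0],[5,[-0.2,-3.5,0],0],[5,[-0.2,-3.5,0],0],[5,[-0.2,-3.5,0],0]]'

```text
clock: 30.6
position: [0.5307, -0.0614, 0.191]
ee_rot: [0.508, -0.505, -0.492, 0.494]
contact_force: [0.5, -0.5, -2.7]
width: 0.0582
```

>>> arm_command --commands '[[5,[-0.2,-3.5,0],0],[5,[-0.2,-3.5,0],0],[5,[-0.2,-3.5,0],0],[5,[0,-3.5,0],0],[5,[0,-3,0],0],[5,[0,-2,0],0],[5,[0,0,-3],0],[5,[0,0,-3],0],[5,[0,0,-3],0],[5,[0,0,-2],0],[5,[0,0,0],0],[5,[0,0,0],0]]'

```text
clock: 31.8
position: [0.5265, -0.2494, 0.0827]
ee_rot: [0.507, -0.506, -0.493, 0.493]
contact_force: [0.1, 1.0, -2.9]
width: 0.0579
```

```bash
python3 -c "
from st import *
st(52.75,-25.4,3.6,88.7)
o=grab('q')
im=cv2.resize(o['side']['pixels'][90:230,240:400,::-1],None,fx=4,fy=4); cv2.imwrite('pics/q2.png',im[:600])
"
```

```text
t 31.8 pos [ 52.65 -24.94   8.27] jaw 88.47 appr [-1.     0.027  0.002] [-0.002  0.001 -1.   ] F [ 0.1  1.  -2.9] w 57.9 q [-0.56  0.42  1.72  0.    1.   -2.11]
shift cm [ 0.1  -0.46 -4.67]
turn rad 0.004 deg 0.23
```

View pics/q2.png

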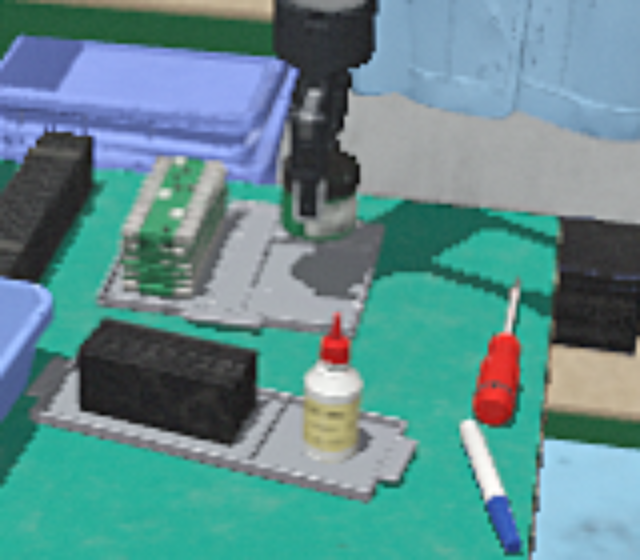

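>>> arm_command --commands '[[5,[0.1,-0.5,0],0],[5,[0,0,0],0],[5,[0,0,-1.5],0],[5,[0,0,-1.5],0],[5,[0,0,-1],0],[5,[0,0,-0.2],0],[5,[0,0,0],0],[5,[0,0,0],0]]'

```text
clock: 32.7
position: [0.5287, -0.2552, 0.042]
ee_rot: [-0.506, 0.507, 0.493, -0.493]
contact_force: [0.3, 0.4, -3.8]
width: 0.0579
```

```bash
python3 -c "
from st import *
st(52.75,-25.4,3.6,88.7)
o=grab('r')
im=cv2.resize(o['side']['pixels'][90:230,240:400,::-1],None,fx=5,fy=5,interpolation=cv2.INTER_CUBIC); cv2.imwrite('pics/r2.png',im[100:600])
"
```

```text
t 32.7 pos [ 52.87 -25.52   4.2 ] jaw 88.46 appr [-1.     0.027 -0.001] [ 0.001 -0.001 -1.   ] F [ 0.3  0.4 -3.8] w 57.9 q [-0.57  0.48  1.76  0.    0.91 -2.11]
shift cm [-0.12  0.12 -0.6 ]
turn rad 0.004 deg 0.24
```

View pics/r2.png

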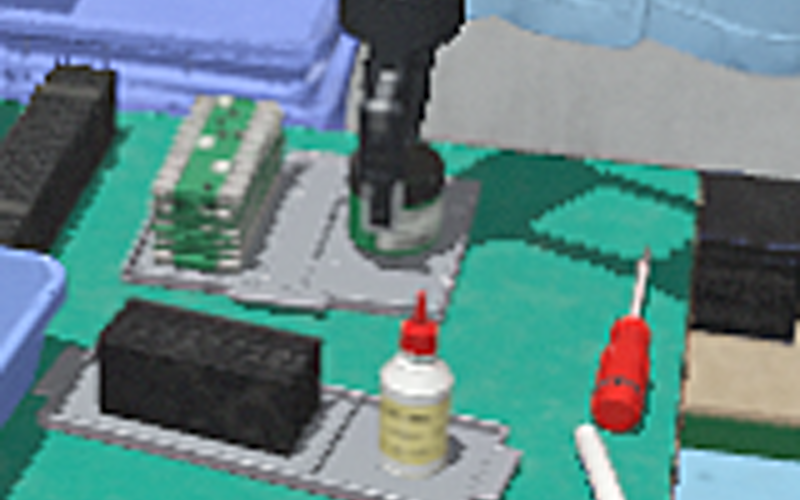

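Still in the air. I'll lower in small steps, watching the force.

>>> arm_command --commands '[[5,[0,0,-0.2],0],[5,[0,0,0],0],[5,[0,0,-0.2],0],[5,[0,0,0],0]]'

```text
clock: 33.2
position: [0.528, -0.2547, 0.0371]
ee_rot: [0.507, -0.506, -0.493, 0.493]
contact_force: [-0.4, 0.4, -2.8]
width: 0.0576
```

>>> arm_command --commands '[[5,[0,0,-0.1],0],[5,[0,0,0],0]]'

```text
clock: 33.4
position: [0.5281, -0.2548, 0.0361]
ee_rot: [0.507, -0.507, -0.493, 0.493]
contact_force: [-0.3, -0.1, -3.0]
width: 0.0576
```

>>> arm_command --commands '[[5,[0,0,-0.1],0],[5,[0,0,0],0]]'

```text
clock: 33.6
position: [0.5282, -0.2548, 0.0357]
ee_rot: [-0.507, 0.507, 0.493, -0.493]
contact_force: [-1.6, 0.3, 0.6]
width: 0.0578
```

>>> arm_command --commands '[[5,[0,0,-0.1],0],[5,[0,0,0],0],[8.5,[0,0,0],0],[8.5,[0,0,0],0],[8.5,[0,0,0],0],[8.5,[0,0,0],0],[8.5,[0,0,0],0],[8.5,[0,0,0],0],[8.5,[0,0,1],0],[8.5,[0,0,3],0],[8.5,[0,0,4],0],[8.5,[0,0,4],0]]'

```text
clock: 34.8
position: [0.5279, -0.2546, 0.1559]
ee_rot: [0.507, -0.506, -0.493, 0.493]
contact_force: [1.2, -0.9, -0.5]
width: 0.0851
```

>>> arm_command --commands '[[8.5,[-1,-1,3],0],[8.5,[-2.5,-2.5,2],0],[8.5,[-2.5,-2.5,1],0],[8.5,[-2.5,-2.5,0],0],[8.5,[-2.5,-2.5,0],0],[8.5,[-2.5,-2.5,0],0],[8.5,[-2.5,-2.5,0],0],[8.5,[-2.5,-2.5,0],0],[8.5,[-2.5,-2.5,0],0],[8.5,[-2,-2.5,0],0],[8.5,[0,-1,0],0],[8.5,[0,0,0],0]]'

```text
clock: 36.0
position: [0.298, -0.5011, 0.2148]
ee_rot: [-0.507, 0.508, 0.493, -0.493]
contact_force: [0.7, 0.1, 0.1]
width: 0.0848
```

```bash
python3 -c "
from st import *
st()
from fit import rect
from proj import *
o=grab('z')
for n in o:
    P=cloud(o[n])
    for nm,a in dict(car=(.5,.69,-.13,.02,.043,.07),pan=(.57,.7,-.35,-.15,.049,.075),bot=(.42,.53,-.08,.04,.04,.076),jar=(.47,.58,-.32,-.18,.045,.075),noz=(.42,.53,-.08,.04,.085,.13)).items():
        try:
            r,k,z=rect(P,*a); print(n,nm,np.round(r[0],1),np.round(r[1],1),round(r[2],1),k,round(z,4))
        except Exception: print(n,nm,'none')
im=cv2.resize(o['top']['pixels'][160:300,280:480,::-1],None,fx=4,fy=4,interpolation=cv2.INTER_CUBIC); cv2.imwrite('pics/z1.png',im)
im=cv2.resize(o['side']['pixels'][90:230,220:400,::-1],None,fx=4,fy=4,interpolation=cv2.INTER_CUBIC); cv2.imwrite('pics/z2.png',im)
"
```

```text
t 36.0 pos [ 29.8  -50.11  21.48] jaw 88.34 appr [-1.     0.029 -0.001] [ 0.001 -0.001 -1.   ] F [0.7 0.1 0.1] w 84.8 q [-1.15  0.31  1.54  0.    1.29 -2.7 ]
top car [617.  -50.9] [ 52.3 150.9] 79.6 888 0.0521
top pan [ 638.  -257.8] [133.1  60.4] 88.3 1018 0.059
top bot [481.6 -26. ] [35.6 36.4] 89.0 127 0.0631
top jar [ 525.8 -253.6] [58.6 57. ] 88.4 423 0.0558
top noz [482.5 -26.2] [17.5 17.9] 87.0 54 0.0908
side car [617.6 -48.1] [ 57.2 149.5] 80.0 532 0.0504
side pan [ 638.4 -256.1] [135.1  59.3] 88.5 395 0.0575
side bot [483.6 -15.9] [35.2 26.6] 2.7 156 0.0576
side jar [ 528.1 -248.3] [59.1 62.5] 4.4 198 0.0538
side noz [483.5 -22.1] [13.4 16.2] 8.2 37 0.0905
```

View pics/z1.png

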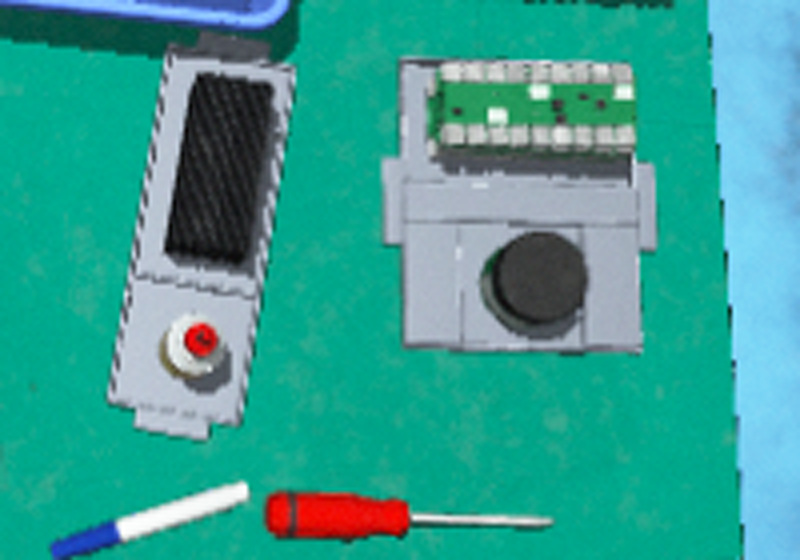

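View pics/z2.png

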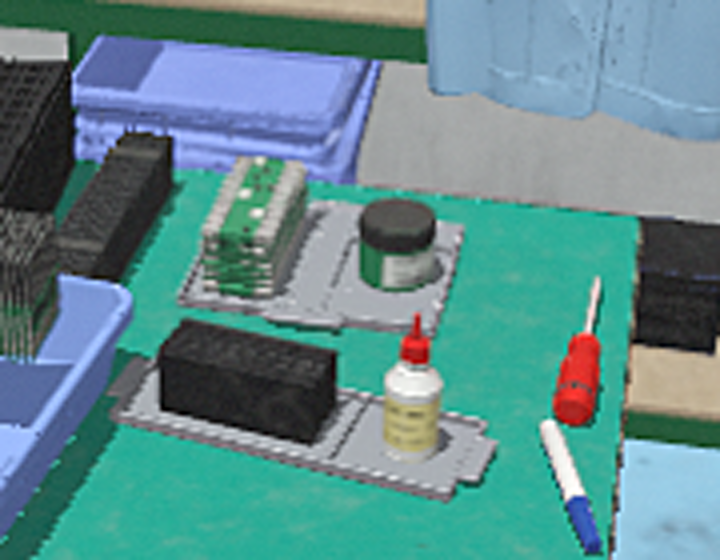

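View pics/z_side.png

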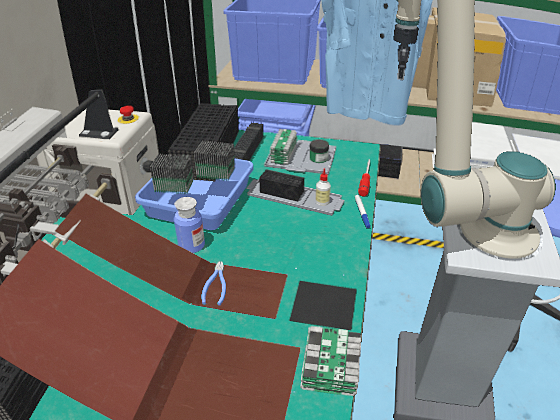

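>>> arm_command --commands '[[8.5,[0,0,0],-0.1],[8.5,[0,0,0],-0.1],[8.5,[0,0,0],-0.1],[8.5,[0,0,0],-0.1],[8.5,[0,0,0],0],[8.5,[0,0,0],0]]'

```text
clock: 36.7
position: [0.299, -0.4987, 0.2145]
ee_rot: [0.594, -0.594, -0.384, 0.384]
contact_force: [-0.5, 0.2, -0.4]
width: 0.085
```

```bash
python3 -c "
from st import *
st()
from fit import rect
import pickle
for t in ('b','z'):
    o=pickle.load(open(t+'.pkl','rb'))['top']; P=cloud(o)
    for nm,a in dict(car=(.52,.664,-.095,.01,.04,.07),strips=(.70,.82,-.40,-.13,.03,.08),sd=(.34,.41,-.25,-.08,.012,.05),pb=(.3,.46,.42,.58,.03,.07),pump=(.7,.85,.16,.27,.09,.15)).items():
        try:
            r,k,z=rect(P,*a); print(t,nm,np.round(r[0],1),np.round(r[1],1),round(r[2],1),k,round(z,4))
        except Exception: print(t,nm,'none')
"
```

```text
t 36.7 pos [ 29.9  -49.87  21.45] jaw 65.76 appr [-0.912  0.411 -0.   ] [ 0.  0. -1.] F [-0.5  0.2 -0.4] w 85.0 q [-1.15  0.31  1.55  0.    1.29 -2.3 ]
b car [0. 0.] [0. 0.] 0.0 0 nan
b strips [ 775.4 -247. ] [234.   89.6] 89.8 1895 0.0501
b sd [ 376.2 -165.1] [169.4  28.5] 89.6 410 0.0237
b pb [390.3 500.1] [103.1 117.3] 2.5 1773 0.0413
b pump [771.1 217.3] [59.9 57.8] 89.8 485 0.1245
z car [601.  -47.8] [ 52.2 118.4] 79.4 884 0.0521
z strips [ 774.6 -246.8] [ 89.6 233.7] 0.4 1905 0.05
z sd [ 376.2 -164.9] [169.7  28.5] 89.6 410 0.0238
z pb [390.1 499.4] [103.1 117.1] 2.7 1761 0.0414
z pump [771.9 218.4] [59.5 59.5] 57.2 490 0.1242
  return _methods._mean(a, axis=axis, dtype=dtype,
  ret = ret.dtype.type(ret / rcount)
```

```bash
python3 -c "
from rig import manip
print(manip.sign_off())"
```

```text
the job is handed in; nothing more can be done
None
```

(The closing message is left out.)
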